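# Sort specimens into their matching holders

## Task

Put the four specimens away in the holders of their colour: stand the orange-lidded and the white-lidded cup upright inside the ring that has the colour of their lid, and lay the red-capped and the blue-capped tube fully down in the cradle that has a saddle of their cap's colour, centred, with the cap end at the coloured saddle and the other end on the grey one. Leave the glass jar and the small carton standing where they are.

Things in the scene. Friction and masses are not known exactly. Their poses are not given: they have to be found in the camera images.
- orange_cup: closed plastic specimen cup with an orange screw lid, 60 mm high; body about 54 mm across, lid 59 mm across from 46 mm height up to its top. Loose, light (under 0.1 kg), standing upright. Origin: centre of its underside, z up
- white_cup: closed plastic specimen cup with a white screw lid, 60 mm high; body about 54 mm across, lid 59 mm across from 46 mm height up to its top. Loose, light (under 0.1 kg), standing upright. Origin: centre of its underside, z up
- red_tube: closed white plastic sample tube with a red screw cap, 104 mm long, 17 mm thick, lying on its side on the bench; loose, under 0.03 kg; does not roll. Origin: middle of its length, at its underside; its y axis runs along it AWAY from the cap (the cap is at the -y end), z up
- blue_tube: closed white plastic sample tube with a blue screw cap, 104 mm long, 17 mm thick, lying on its side on the bench; loose, under 0.03 kg; does not roll. Origin: middle of its length, at its underside; its y axis runs along it AWAY from the cap (the cap is at the -y end), z up
- orange_nest_seat (a point): small fixed bench holder: an orange round ring, outer diameter 88 mm, inner diameter about 72 mm, rim 16 mm above the bench, on a grey disc 96 mm across, with a black floor inside. This point is the centre of the inner floor, 6 mm above the bench; z up. A cup stands inside the ring with about 9 mm of play all round
- white_nest_seat (a point): small fixed bench holder: a white round ring, outer diameter 88 mm, inner diameter about 72 mm, rim 16 mm above the bench, on a grey disc 96 mm across, with a black floor inside. This point is the centre of the inner floor, 6 mm above the bench; z up. A cup stands inside the ring with about 9 mm of play all round
- red_cradle_mark (a point): fixed cradle for a lying tube: grey plate 52 x 104 x 4 mm, two saddles 16 mm long with a 56 mm gap for the fingers, one red, one grey; each an upward channel, floor 14 mm and top 28 mm above the bench, 22 mm wide below, 32 mm on top. Point: middle of the coloured saddle's channel floor; x across, y along, towards the grey saddle, z up. Cradle's middle at y = +36 mm, grey saddle at y = +72 mm
- blue_cradle_mark (a point): fixed cradle for a lying tube: grey plate 52 x 104 x 4 mm, two saddles 16 mm long with a 56 mm gap for the fingers, one blue, one grey; each an upward channel, floor 14 mm and top 28 mm above the bench, 22 mm wide below, 32 mm on top. Point: middle of the coloured saddle's channel floor; x across, y along, towards the grey saddle, z up. Cradle's middle at y = +36 mm, grey saddle at y = +72 mm
- jar: bystander, not to be moved: small glass sample jar with white cap, 46 mm across, 78 mm high, loose. Origin: centre of its underside, z up
- carton: bystander, not to be moved: small white and blue reagent carton, 44 (x) x 70 (y) x 34 (z) mm, loose. Origin: centre of its underside, z up
Mind the look-alikes: they are no part of the job. Leave any turquoise look-alike of the orange_cup alone. Leave any turquoise look-alike of the white_cup alone.

How it is judged:
At the end, for the whole second after the job is handed in: Cups upright (0.12 rad) on the floor of the ring of their lid's colour, within 12 mm of centre; tubes level on both saddles of the cradle of their cap's colour, within 15 mm along and 10 mm across of its middle, cap at the coloured saddle; all at rest; jar and carton moved under 25 mm (horizontal distance between orange_cup and orange_nest_seat below 0.012 m and z of orange_cup in the frame of orange_nest_seat below 0.004 m and angle between each of orange_cup, white_cup's own z axis and vertical below 0.12 rad and horizontal distance between white_cup and white_nest_seat below 0.012 m and z of white_cup in the frame of white_nest_seat below 0.004 m and x of red_tube in the frame of red_cradle_mark between -0.01 and 0.01 m and y of red_tube in the frame of red_cradle_mark between 0.021 and 0.051 m and z of red_tube in the frame of red_cradle_mark between -0.005 and 0.005 m and y of red_cradle_mark in the frame of red_tube below -0.015 m and angle between each of red_tube, blue_tube's own z axis and vertical below 0.15 rad and x of blue_tube in the frame of blue_cradle_mark between -0.01 and 0.01 m and y of blue_tube in the frame of blue_cradle_mark between 0.021 and 0.051 m and z of blue_tube in the frame of blue_cradle_mark between -0.005 and 0.005 m and y of blue_cradle_mark in the frame of blue_tube below -0.015 m and linear speed of each of orange_cup, white_cup, red_tube, blue_tube below 0.02 m/s and distance of each of jar, carton from where it was at the start of the episode below 0.025 m); the robot touches nothing.
It fails at once if the jar is knocked over (angle between jar's own z axis and vertical above 0.7 rad).
It fails at once if the carton is knocked over (angle between carton's own z axis and vertical above 0.7 rad).
It also fails if it takes over 106 s, if anything falls off the work surface, if the arm or the gripper's body presses on something with over 40 N, if the wrist force passes 120 N, or if a joint passes its speed limit or range.

## Robot

A 7-joint arm with a two-finger parallel gripper is mounted at the origin on a cart in front of the work surface, level with it; the furniture and walls round the work are solid. World frame = base frame: x ahead of the robot, y to its left, z up, the work surface at z = 0. Lengths are in m, angles in rad, forces in N, time in s.
With the tool pointing down it reaches from about 0.425 to 0.875 m from the base axis. Payload 8.4 kg.
Tool frame: the origin (TCP) lies at the very end of the fingers, on their centre line; the grasp point (between the pads) lies 19 mm behind it; z points along the fingers, y is the direction in which the jaws open and shut (so a half turn about z gives the same grasp; the last joint's range is limited). The gripper opens to 85 mm and grips with 20 to 120 N. Pads are 22 mm wide; open, the fingers measure 114 mm over their backs; the gripper's body (76 mm by 85 mm) begins 54 mm behind the grasp point. The pads swing forward as they close: fully open they stand 13 mm farther back than shut.
Start: joints at [1.173, 0.333, 0.04, 1.465, -0.013, 1.343, -0.059], TCP at [0.191, -0.621, 0.231] pointing down, gripper open.
Joint ranges: [-2.58, 2.58], [-0.38, 2.09], [-1.3, 1.39], [0.25, 2.4], [-1.5, 4.64], [0.08, 2.09], [-2.65, 2.65]. Speed limits (rad/s): [2.22, 2.22, 2.79, 2.79, 3.14, 3.14, 3.14].

## Interface

Orientations are given as [roll, pitch, yaw] about the fixed x, y, z axes, in that order (R = Rz(yaw) Ry(pitch) Rx(roll)).
In Python, from plant import arm gives the robot as it stands.
- The arm moves only by the tool move_arm, never from a script. Its arguments are lists of equal length, an entry for each row: "delta_pos": the shift along the tool's x, y, z in m, a list of three; "dr": the turn, a rotation vector about the tool's x, y, z in degrees, a list of three; "claw": the closure in counts, from 0 (fully open) to 255 (shut). In form: {"delta_pos": [[tx, ty, tz], ...], "dr": [[rx, ry, rz], ...], "claw": [claw, ...]}. A call has 1 to 5 rows; each row shifts and turns the commanded pose from where the row before left it, along the tool's axes as they then stand; what a row does not reach is not made up. A row lasts 1/12 s, in which the tool goes at most 41.7 mm and 7.16 degrees, less where a joint would pass 70% of its speed; a pose out of reach is approached as far as the arm can. A call is refused whole if a number of a shift passes 0.0417 or a number of a turn 7.16, either way. A call with a gripper value outside its range is refused whole. The fingers move at their own pace and stop on an object; "grip_force" is the grip in N (left out, the last holds). Time passes only in rows, so rows that do not move let the fingers close. It gives the time, the measured TCP pose, the force and the opening at its end, in the units of the state.
- arm.sense(): the state, without advancing time (a new reading comes with each control period).
- arm.snapshot(name): name is "scene" or "top" or "wrist"; returns the picture (384x512x3 uint8, red, green, blue); there is no depth.
- arm.calibration(name): a dict with "intrinsics" (3x3 intrinsics, pixels), "k1" (the pictures are not rectified: a ray, as slopes to the right and down, at radius r is drawn at 1 + k1 r^2 times it, then the intrinsics apply), "cam_to_world" (4x4, takes a point from camera to world coordinates). Camera axes: x right, y down, z forward; pixel columns grow to the right and rows downward; lengths in m; the calibration is good to about 2 mm. A picture is of the moment at which its call begins: read the wrist's pose just before it. calibration takes no time and is no camera call; for the wrist camera it gives the pose at the moment of the call.
- arm.job_done(): hands the job in, once; it reports no verdict.
The state is a dict: "time_s": time; "joint_pos": joint angles; "joint_vel": joint speeds; "joint_torque": joint torques, N m; "eef_pos": TCP position; "tool_rot": TCP orientation; "force": force on the tool from outside, world axes, zero at the start; "moment": the same for the moment, N m; "width": opening from 0.0 (shut) to 1.0 (fully open).
Only numpy, scipy, OpenCV 4.12 (cv2) and the standard library are available. Lean on these libraries where they do the work, as an engineer would, in place of code of your own. Each camera call takes 0.05 s, during which the arm holds its last target.

## Working session

There is one attempt and no reset: what is moved stays moved. The work goes in short steps, Python scripts to look and compute and a tool call to move; the robot and the scene stay as the last step left them, time stands still between calls to the robot, and variables do not carry over. Pictures are saved under pics/ and viewed, and the job is handed in when it is done.

Besides the shell and the picture viewer there is one more tool, called after "Request:" by a JSON object that holds its "fn" and its "kwargs". move_arm: Moves the arm, as the interface text tells. Its arguments: {"type":"object","properties":{"delta_pos":{"type":"array"},"dr":{"type":"array"},"claw":{"type":"array"},"grip_force":{"type":"number"}},"required":["delta_pos","dr","claw"]}

```bash
ls; mkdir -p pics; python3 - <<'E'
from plant import arm
import cv2, numpy as np
print(arm.sense())
for n in ["scene","top","wrist"]:
    c=arm.calibration(n); im=arm.snapshot(n)
    np.savez(f"{n}0.npz",im=im,**{k:np.array(v) for k,v in c.items()})
    cv2.imwrite(f"pics/{n}0.png",im[:,:,::-1])
    print(n,{k:np.round(np.array(v),4).tolist() for k,v in c.items()})
E
```

```text
pics
{'time_s': 0.0, 'joint_pos': array([ 1.17280061,  0.3339361 ,  0.03990069,  1.46629463, -0.01342481,
        1.34331623, -0.05847109]), 'joint_vel': array([ 0.00134792,  0.00090737, -0.00135559, -0.00045887, -0.00117532,
        0.00185512, -0.00135128]), 'joint_torque': array([-8.68539300e-04, -6.58552122e+01,  1.36473890e+00, -4.05559337e+01,
        1.68233039e-02,  1.26234483e-02,  2.03871480e-05]), 'eef_pos': array([ 0.19116449, -0.62075784,  0.23039393]), 'tool_rot': array([-3.13990772e+00,  9.97438431e-05,  2.98776144e-01]), 'force': array([-0.25993167,  0.22139923,  0.18964127]), 'moment': array([-0.02702735, -0.01347586,  0.0152025 ]), 'width': 1.0032181343574347}
scene {'intrinsics': [[458.2067, 0.0, 255.4909], [0.0, 458.2067, 192.9241], [0.0, 0.0, 1.0]], 'k1': -0.1881, 'cam_to_world': [[-0.7081, -0.2637, 0.6551, -0.3903], [-0.7058, 0.2931, -0.6449, 0.9257], [-0.0219, -0.919, -0.3936, 0.6227], [0.0, 0.0, 0.0, 1.0]]}
top {'intrinsics': [[386.706, 0.0, 254.332], [0.0, 386.706, 192.0902], [0.0, 0.0, 1.0]], 'k1': -0.1102, 'cam_to_world': [[0.0239, -0.9932, 0.1144, 0.4639], [-0.9996, -0.022, 0.0182, -0.0216], [-0.0156, -0.1148, -0.9933, 0.9918], [0.0, 0.0, 0.0, 1.0]]}
wrist {'intrinsics': [[318.9931, 0.0, 254.0685], [0.0, 318.9931, 185.5494], [0.0, 0.0, 1.0]], 'k1': -0.0901, 'cam_to_world': [[0.2945, -0.9147, -0.2767, 0.2616], [-0.9557, -0.2828, -0.0823, -0.6003], [-0.003, 0.2887, -0.9574, 0.3729], [0.0, 0.0, 0.0, 1.0]]}
```

View pics/top0.png

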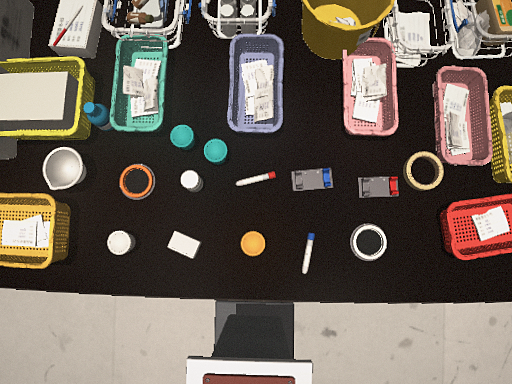

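View pics/scene0.png

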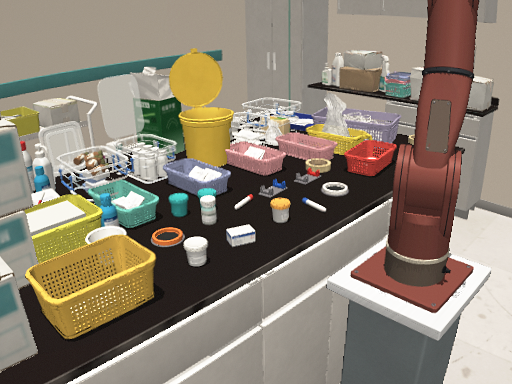

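View pics/wrist0.png

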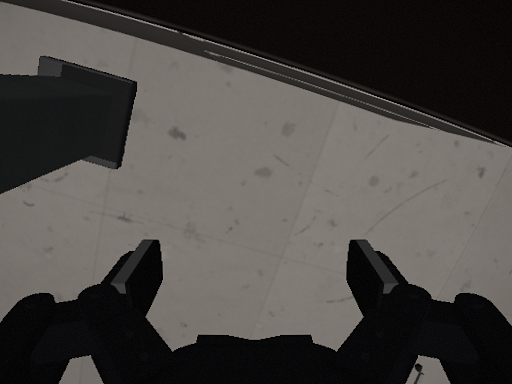

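```bash
cat > h.py <<'E'
import cv2, numpy as np
def load(n): return dict(np.load(n))
def ray(c,uv):
    K=c['intrinsics']; uv=np.atleast_2d(np.array(uv,float)).reshape(-1,1,2)
    # iterate inverse of radial model
    n=cv2.undistortPointsIter(uv,K,np.array([float(c['k1']),0,0,0]),None,None,(3,100,1e-10)).reshape(-1,2)
    d=np.c_[n,np.ones(len(n))]@c['cam_to_world'][:3,:3].T
    return c['cam_to_world'][:3,3],d
def onz(c,uv,z):
    o,d=ray(c,uv); return o+d*((z-o[2])/d[:,2])[:,None]
def proj(c,P):
    P=np.atleast_2d(P); T=np.linalg.inv(c['cam_to_world']); p=P@T[:3,:3].T+T[:3,3]
    n=p[:,:2]/p[:,2:]; r2=(n**2).sum(1,keepdims=True); n=n*(1+float(c['k1'])*r2)
    K=c['intrinsics']; return n*[K[0,0],K[1,1]]+[K[0,2],K[1,2]]
def tri(obs):
    A=np.zeros((3,3));b=np.zeros(3)
    for c,uv in obs:
        o,d=ray(c,uv); d=d[0]/np.linalg.norm(d[0]); M=np.eye(3)-np.outer(d,d); A+=M;b+=M@o
    return np.linalg.solve(A,b)
E
python3 - <<'E'
from h import *
c=load('top0.npz')
for n,uv,z in [("orangecup",(253,243),.06),("whitecup",(120.5,243),.06),("jar",(191,180),.078),("carton",(184,244),.034),("oring",(137,181),.016),("wring",(369,242),.016),
 ("redtube cap",(272,175),.0085),("redtube end",(238,186),.0085),("bluecap",(310.5,236),.0085),("blueend",(305.5,271),.0085),("bcr_b",(326,178),.028),("bcr_g",(298,180),.028),("rcr_r",(394,186),.028),("rcr_g",(365,187),.028),("tq1",(182,136),.06),("tq2",(215,150),.06),("tape",(424,170),.02)]:
    print(n,onz(c,uv,z).round(3)[0])
im=c['im']; 
cr=im[120:300,60:460]; cv2.imwrite('pics/top0z.png',cv2.resize(cr,(800,360),interpolation=cv2.INTER_CUBIC)[:,:,::-1])
E
```

```text
orangecup [ 0.448 -0.004  0.06 ]
whitecup [0.439 0.319 0.06 ]
jar [0.595 0.148 0.078]
carton [0.441 0.167 0.034]
oring [0.598 0.301 0.016]
wring [ 0.456 -0.296  0.016]
redtube cap [ 0.622 -0.048  0.008]
redtube end [0.592 0.039 0.008]
bluecap [ 0.468 -0.148  0.008]
blueend [ 0.38  -0.137  0.008]
bcr_b [ 0.615 -0.184  0.028]
bcr_g [ 0.608 -0.113  0.028]
rcr_r [ 0.598 -0.358  0.028]
rcr_g [ 0.594 -0.283  0.028]
tq1 [0.708 0.179 0.06 ]
tq2 [0.673 0.095 0.06 ]
tape [ 0.643 -0.441  0.02 ]
```

View pics/top0z.png

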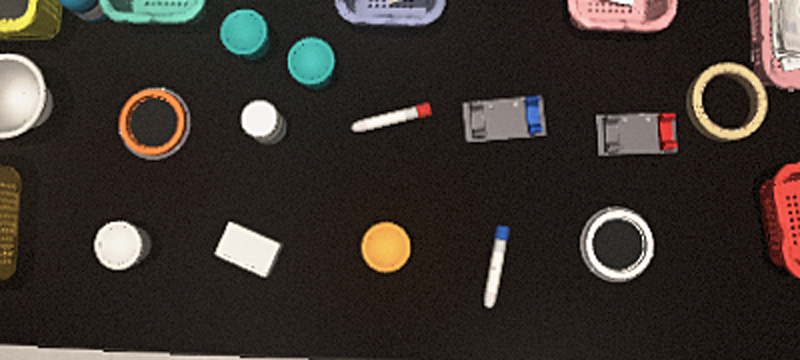

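```bash
cat >> h.py <<'E'
from scipy.spatial.transform import Rotation as Ro
def plan(tp,tyaw,cur=None,n=None,nmax=5,step=0.041):
    """rows toward target (pos, yaw deg, tool down); prints rounded"""
    from plant import arm
    s=arm.sense(); p=np.array(s['eef_pos']); R=Ro.from_euler('xyz',s['tool_rot'])
    T=Ro.from_euler('xyz',[np.pi,0,np.deg2rad(tyaw)])
    rv=(R.inv()*T).as_rotvec(degrees=True); d=np.array(tp)-p
    N=n or int(max(np.ceil(np.linalg.norm(d)/step),np.ceil(np.abs(rv).max()/7.1),1))
    print('t',round(s['time_s'],2),'pos',p.round(4),'rpy',np.rad2deg(s['tool_rot']).round(1),'N',N,'j7',s['joint_pos'][6].round(2),'w',round(s['width'],3),'F',np.round(s['force'],1))
    dr=rv/N; Rc=R
    if N*0+np.linalg.norm(rv)<0.05: dr=np.zeros(3)
    out=[]
    for i in range(N):
        out.append(np.round(Rc.inv().apply(d/N),4).tolist()); Rc=Rc*Ro.from_rotvec(dr,degrees=True)
    for i in range(0,N,5): print(out[i:i+5])
    print('dr',np.round(dr,2).tolist())
E
python3 - <<'E'
from h import *
plan([.42,-.145,.22],173)
E
```

```text
t 0.15 pos [ 0.1912 -0.6209  0.2306] rpy [-179.9    0.    17.1] N 22 j7 -0.06 w 1.004 F [ 0.4 -0.1  0.2]
[[0.0163, -0.0176, 0.0005], [0.0184, -0.0155, 0.0005], [0.0201, -0.0131, 0.0005], [0.0216, -0.0105, 0.0005], [0.0227, -0.0078, 0.0005]]
[[0.0235, -0.0049, 0.0005], [0.0239, -0.002, 0.0005], [0.024, 0.001, 0.0005], [0.0237, 0.004, 0.0005], [0.023, 0.0068, 0.0005]]
[[0.022, 0.0096, 0.0005], [0.0206, 0.0123, 0.0005], [0.019, 0.0147, 0.0005], [0.017, 0.0169, 0.0005], [0.0148, 0.0189, 0.0005]]
[[0.0123, 0.0206, 0.0005], [0.0097, 0.022, 0.0005], [0.0069, 0.023, 0.0005], [0.004, 0.0237, 0.0005], [0.0011, 0.024, 0.0005]]
[[-0.0019, 0.0239, 0.0005], [-0.0048, 0.0235, 0.0005]]
dr [-0.0, -0.0, -7.09]
```

Request:
{"fn": "move_arm", "kwargs": {"delta_pos": [[0.016,-0.018,0],[0.018,-0.016,0],[0.02,-0.013,0],[0.022,-0.011,0],[0.023,-0.008,0]], "dr": [[0,0,-7.1],[0,0,-7.1],[0,0,-7.1],[0,0,-7.1],[0,0,-7.1]], "claw": [0,0,0,0,0], "grip_force": 30}}

```text
time_s: 0.57
eef_pos: [0.2426, -0.5102, 0.231]
tool_rot: [-3.141, -0.0, 0.924]
force: [0.1, -0.2, 0.4]
width: 1.002
```

Request:
{"fn": "move_arm", "kwargs": {"delta_pos": [[0.024,-0.005,0],[0.024,-0.002,0],[0.024,0.001,0],[0.024,0.004,0],[0.023,0.007,0]], "dr": [[0,0,-7.1],[0,0,-7.1],[0,0,-7.1],[0,0,-7.1],[0,0,-7.1]], "claw": [0,0,0,0,0]}}

```text
time_s: 0.98
eef_pos: [0.2949, -0.4011, 0.2311]
tool_rot: [-3.141, -0.0, 1.544]
force: [0.6, 0.4, 0.8]
width: 0.999
```

```bash
python3 - <<'E'
from h import *
from plant import arm
plan([.42,-.145,.22],173)
c=arm.calibration('wrist'); im=arm.snapshot('wrist')
np.savez('w1.npz',im=im,**{k:np.array(v) for k,v in c.items()}); cv2.imwrite('pics/w1.png',im[:,:,::-1])
E
```

```text
t 0.98 pos [ 0.2949 -0.4011  0.2311] rpy [-180.    -0.    88.5] N 12 j7 0.81 w 0.999 F [0.6 0.4 0.8]
[[0.0216, 0.0099, 0.0009], [0.0202, 0.0124, 0.0009], [0.0186, 0.0148, 0.0009], [0.0166, 0.017, 0.0009], [0.0144, 0.0189, 0.0009]]
[[0.012, 0.0205, 0.0009], [0.0094, 0.0218, 0.0009], [0.0066, 0.0228, 0.0009], [0.0038, 0.0235, 0.0009], [0.0009, 0.0237, 0.0009]]
[[-0.002, 0.0237, 0.0009], [-0.0049, 0.0232, 0.0009]]
dr [-0.0, -0.0, -7.04]
```

View pics/w1.png

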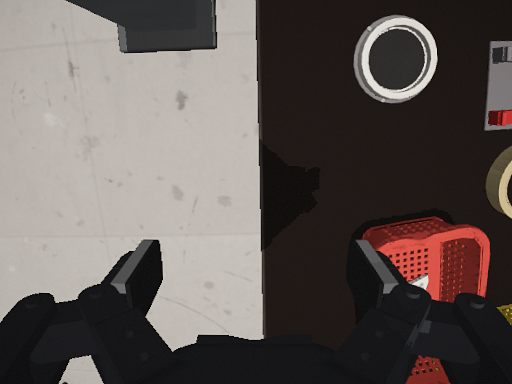

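Request:
{"fn": "move_arm", "kwargs": {"delta_pos": [[0.022,0.01,0.001],[0.02,0.012,0.001],[0.019,0.015,0.001],[0.017,0.017,0.001],[0.014,0.019,0.001]], "dr": [[0,0,-7.04],[0,0,-7.04],[0,0,-7.04],[0,0,-7.04],[0,0,-7.04]], "claw": [0,0,0,0,0]}}

```text
time_s: 1.45
eef_pos: [0.3476, -0.2943, 0.2262]
tool_rot: [-3.141, -0.0, 2.158]
force: [0.5, -0.3, -0.1]
width: 1.001
```

Request:
{"fn": "move_arm", "kwargs": {"delta_pos": [[0.012,0.02,0.001],[0.009,0.022,0.001],[0.007,0.023,0.001],[0.004,0.023,0.001],[0.001,0.024,0.001]], "dr": [[0,0,-7.04],[0,0,-7.04],[0,0,-7.04],[0,0,-7.04],[0,0,-7.04]], "claw": [0,0,0,0,0]}}

```text
time_s: 1.87
eef_pos: [0.3998, -0.188, 0.2212]
tool_rot: [-3.141, -0.0, 2.772]
force: [1.6, -0.3, -0.4]
width: 1.0
```

```bash
cat >> h.py <<'E'
def snap(tag,cam='wrist'):
    from plant import arm
    c=arm.calibration(cam); im=arm.snapshot(cam)
    np.savez(tag+'.npz',im=im,**{k:np.array(v) for k,v in c.items()}); cv2.imwrite(f'pics/{tag}.png',im[:,:,::-1])
E
python3 - <<'E'
from h import *
plan([.42,-.145,.22],173)
snap('w2')
E
```

```text
t 1.87 pos [ 0.3998 -0.188   0.2212] rpy [-180.    -0.   158.8] N 2 j7 1.58 w 1.0 F [ 1.6 -0.3 -0.4]
[[-0.0016, 0.0237, 0.0006], [-0.0046, 0.0233, 0.0006]]
dr [-0.0, -0.0, -7.09]
```

View pics/w2.png

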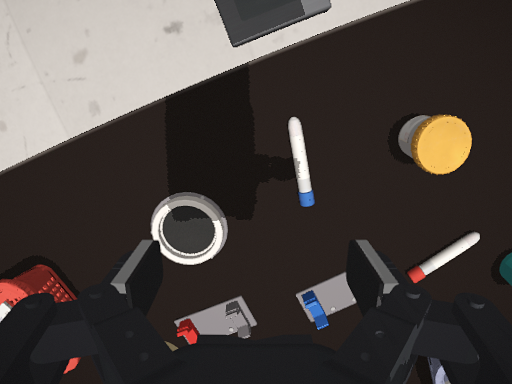

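```bash
python3 - <<'E'
from h import *
t=load('top0.npz'); w=load('w2.npz')
print('bluetube cap end', onz(w,(307,205),.0085), 'other', onz(w,(294,119),.0085))
for n,a,b in [('bluecapjoint',(310.0,241),(305.5,192)),('orange lid ctr',(253,243),(442,144)),('wring',(369,242),(189,227)),('red capjoint',(268,176.5),(422,268))]:
    print(n,tri([(t,a),(w,b)]).round(4))
# auto: blue cap & orange lid centroids by HSV
for nm,c in (('top',t),('w2',w)):
    h=cv2.cvtColor(c['im'],cv2.COLOR_RGB2HSV)
    for k,lo,hi in (('blue',(105,130,60),(125,255,255)),('orange',(8,130,120),(25,255,255)),('red',(0,180,120),(4,255,255))):
        m=cv2.inRange(h,lo,hi); n,l,s,ce=cv2.connectedComponentsWithStats(m)
        print(nm,k,[(s[i][4],s[i][:4].tolist(),ce[i].round(1).tolist()) for i in range(1,n) if s[i][4]>15][:12])
E
```

```text
bluetube cap end [[ 0.47614781 -0.15073012  0.0085    ]] other [[ 0.37556189 -0.1320915   0.0085    ]]
bluecapjoint [ 0.4562 -0.1468  0.018 ]
orange lid ctr [ 0.4473 -0.0033  0.0532]
wring [ 0.4562 -0.3005 -0.0063]
red capjoint [ 0.6179 -0.0367  0.0061]
top blue [(np.int32(45), [111, 0, 6, 21], [114.1, 8.6]), (np.int32(52), [186, 0, 6, 23], [188.7, 11.2]), (np.int32(59), [450, 0, 9, 33], [453.9, 17.4]), (np.int32(16), [462, 19, 6, 6], [464.7, 22.0]), (np.int32(113), [323, 168, 8, 19], [326.0, 176.7]), (np.int32(46), [307, 233, 8, 7], [310.7, 235.8])]
top orange [(np.int32(1007), [302, 0, 93, 31], [342.4, 15.2]), (np.int32(254), [493, 0, 19, 27], [502.4, 9.3]), (np.int32(17), [134, 13, 11, 4], [139.5, 15.0]), (np.int32(641), [490, 85, 22, 97], [501.8, 129.3]), (np.int32(18), [492, 141, 8, 5], [495.9, 143.1]), (np.int32(17), [493, 145, 8, 6], [496.6, 147.8]), (np.int32(29), [491, 155, 11, 7], [496.3, 157.5]), (np.int32(22), [493, 159, 10, 6], [497.8, 161.7]), (np.int32(351), [119, 165, 33, 33], [135.2, 180.9]), (np.int32(2034), [0, 193, 56, 76], [27.6, 227.0]), (np.int32(487), [241, 231, 24, 25], [252.6, 243.2])]
top red [(np.int32(39), [269, 171, 7, 8], [271.7, 174.7]), (np.int32(98), [390, 177, 9, 18], [393.3, 185.0]), (np.int32(1083), [449, 194, 63, 65], [479.6, 222.5]), (np.int32(80), [447, 201, 17, 19], [452.6, 207.8]), (np.int32(170), [460, 248, 52, 12], [486.4, 253.4])]
w2 blue [(np.int32(207), [298, 190, 17, 17], [306.3, 198.7]), (np.int32(477), [302, 291, 27, 39], [315.4, 309.7])]
w2 orange [(np.int32(2735), [412, 115, 60, 60], [442.1, 143.9])]
w2 red [(np.int32(56), [409, 267, 13, 16], [413.9, 272.9]), (np.int32(21), [0, 280, 12, 4], [6.8, 281.0]), (np.int32(199), [177, 326, 20, 18], [187.7, 334.1])]
```

```bash
python3 - <<'E'
from h import *
plan([.426,-.141,.12],169.5,n=5)
E
```

```text
t 1.92 pos [ 0.402  -0.1835  0.2213] rpy [179.9   0.  159.6] N 5 j7 1.58 w 1.003 F [2.5 5.5 0.3]
[[-0.0015, 0.0096, 0.0203], [-0.0019, 0.0096, 0.0203], [-0.0022, 0.0095, 0.0203], [-0.0025, 0.0094, 0.0203], [-0.0029, 0.0093, 0.0203]]
dr [0.02, 0.01, -1.97]
```

Request:
{"fn": "move_arm", "kwargs": {"delta_pos": [[-0.002,0.01,0.02],[-0.002,0.01,0.02],[-0.002,0.009,0.02],[-0.003,0.009,0.02],[-0.003,0.009,0.02]], "dr": [[0,0,-2],[0,0,-2],[0,0,-2],[0,0,-2],[0,0,-2]], "claw": [130,130,130,130,130]}}

```text
time_s: 2.33
eef_pos: [0.4253, -0.1476, 0.1204]
tool_rot: [-3.142, 0.0, 2.942]
force: [0.3, -0.0, -0.2]
width: 0.49
```

```bash
python3 - <<'E'
from h import *
snap('w3')
plan([.426,-.141,.05],169.5)
w2=load('w2.npz');w=load('w3.npz')
h=cv2.cvtColor(w['im'],cv2.COLOR_RGB2HSV)
m=cv2.inRange(h,(105,130,60),(125,255,255)); n,l,s,ce=cv2.connectedComponentsWithStats(m)
for i in range(1,n):
    if s[i][4]>15: print(s[i],ce[i],tri([(w2,(306.3,198.7)),(w,ce[i])]))
E
```

```text
t 2.38 pos [ 0.4242 -0.1453  0.117 ] rpy [179.9  -0.2 168.8] N 2 j7 1.58 w 0.487 F [-1.8  3.1 -3.8]
[[-0.0006, 0.0022, 0.0335], [-0.0005, 0.0023, 0.0335]]
dr [0.05, -0.12, -0.36]
[253 218  20  22 372] [262.57526882 229.07795699] [ 0.46675316 -0.14915652  0.01261799]
```

View pics/w3.png

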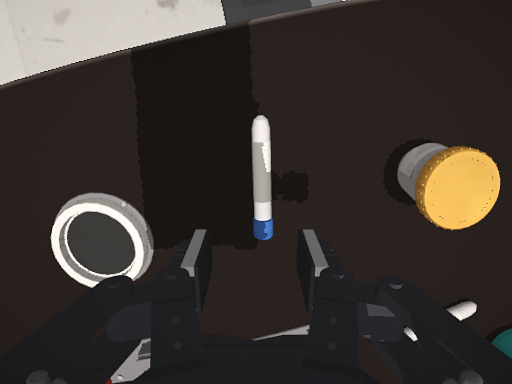

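```bash
python3 - <<'E'
from h import *
w=load('w3.npz'); 
a=onz(w,(263,239),.0085)[0]; b=onz(w,(261,117),.0085)[0]; print(a,b,(a+b)/2,np.rad2deg(np.arctan2(*(b-a)[1::-1])),np.linalg.norm(a-b))
plan([.426,-.141,.004],169.5,n=5)
E
```

```text
[ 0.47806806 -0.15084856  0.0085    ] [ 0.37442252 -0.1323035   0.0085    ] [ 0.42624529 -0.14157603  0.0085    ] 169.85554733152875 0.10529158418678668
t 2.38 pos [ 0.4242 -0.1453  0.117 ] rpy [179.9  -0.2 168.8] N 5 j7 1.58 w 0.487 F [-1.8  3.1 -3.8]
[[-0.0003, 0.0009, 0.0226], [-0.0003, 0.0009, 0.0226], [-0.0002, 0.0009, 0.0226], [-0.0002, 0.0009, 0.0226], [-0.0002, 0.0009, 0.0226]]
dr [0.02, -0.05, -0.14]
```

Request:
{"fn": "move_arm", "kwargs": {"delta_pos": [[0,0.001,0.022],[0,0.001,0.022],[0,0.001,0.022],[0,0.001,0.022],[0,0,0.01]], "dr": [[0,0,-0.2],[0,0,-0.2],[0,0,-0.2],[0,0,0],[0,0,0]], "claw": [130,130,130,130,130]}}

```text
time_s: 2.8
eef_pos: [0.4247, -0.1438, 0.0215]
tool_rot: [3.141, -0.003, 2.95]
force: [-0.2, 0.2, 0.2]
width: 0.49
```

Request:
{"fn": "move_arm", "kwargs": {"delta_pos": [[0,0,0],[0,0,0]], "dr": [[0,0,0],[0,0,0]], "claw": [130,130]}}

```text
time_s: 2.97
eef_pos: [0.4261, -0.1441, 0.0238]
tool_rot: [3.141, -0.0, 2.951]
force: [-0.1, 0.4, 0.1]
width: 0.489
```

```bash
python3 - <<'E'
from h import *
plan([.426,-.141,.006],169.7,n=1)
E
```

```text
t 2.97 pos [ 0.4261 -0.1441  0.0238] rpy [180.   -0.  169.1] N 1 j7 1.49 w 0.489 F [-0.1  0.4  0.1]
[[0.0007, 0.003, 0.0178]]
dr [0.01, -0.03, -0.63]
```

Request:
{"fn": "move_arm", "kwargs": {"delta_pos": [[0,0.003,0.009],[0,0,0.009],[0,0,0],[0,0,0],[0,0,0]], "dr": [[0,0,-0.6],[0,0,0],[0,0,0],[0,0,0],[0,0,0]], "claw": [130,130,255,255,255], "grip_force": 30}}

```text
time_s: 3.38
eef_pos: [0.4268, -0.1409, 0.0056]
tool_rot: [-3.142, 0.0, 2.962]
force: [0.6, 0.4, -0.3]
width: 0.189
```

Request:
{"fn": "move_arm", "kwargs": {"delta_pos": [[0,0,0],[0,0,0],[0,0,0]], "dr": [[0,0,0],[0,0,0],[0,0,0]], "claw": [255,255,255]}}

```text
time_s: 3.63
eef_pos: [0.4268, -0.141, 0.0056]
tool_rot: [-3.141, 0.0, 2.962]
force: [0.6, 0.0, 0.1]
width: 0.19
```

Request:
{"fn": "move_arm", "kwargs": {"delta_pos": [[0,0,-0.02],[0,0,-0.03],[0,0,-0.03],[0,0,-0.03],[0,0,-0.03]], "dr": [[0,0,0],[0,0,0],[0,0,5],[0,0,7],[0,0,7]], "claw": [255,255,255,255,255]}}

```text
time_s: 4.05
eef_pos: [0.4264, -0.1407, 0.1469]
tool_rot: [3.141, 0.0, 2.625]
force: [1.1, -0.7, -0.2]
width: 0.191
```

```bash
python3 - <<'E'
from h import *
snap('w4')
plan([.59,-.149,.17],96)
E
```

```text
t 4.1 pos [ 0.4294 -0.1414  0.1525] rpy [179.9   0.4 149.9] N 8 j7 1.26 w 0.188 F [ 3.5 -1.   5.5]
[[-0.0179, 0.0093, -0.002], [-0.0166, 0.0113, -0.0021], [-0.0152, 0.0132, -0.0021], [-0.0136, 0.0149, -0.0021], [-0.0117, 0.0163, -0.0021]]
[[-0.0097, 0.0176, -0.0021], [-0.0076, 0.0186, -0.0022], [-0.0054, 0.0194, -0.0022]]
dr [0.03, 0.05, 6.73]
```

View pics/w4.png

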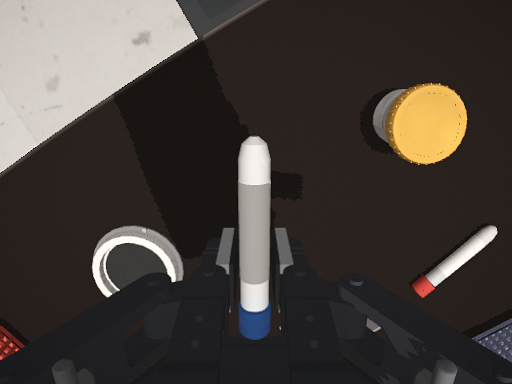

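```bash
python3 - <<'E'
from h import *
plan([.52,-.16,.18],96)
E
```

```text
t 4.1 pos [ 0.4294 -0.1414  0.1525] rpy [179.9   0.4 149.9] N 8 j7 1.26 w 0.188 F [ 3.5 -1.   5.5]
[[-0.011, 0.0037, -0.0033], [-0.0105, 0.0049, -0.0034], [-0.0098, 0.0061, -0.0034], [-0.009, 0.0072, -0.0034], [-0.0081, 0.0082, -0.0034]]
[[-0.0071, 0.0091, -0.0034], [-0.006, 0.0099, -0.0034], [-0.0048, 0.0105, -0.0034]]
dr [0.03, 0.05, 6.73]
```

Request:
{"fn": "move_arm", "kwargs": {"delta_pos": [[-0.011,0.004,-0.003],[-0.01,0.005,-0.003],[-0.01,0.006,-0.003],[-0.009,0.007,-0.003],[-0.008,0.008,-0.003]], "dr": [[0,0,6.7],[0,0,6.7],[0,0,6.7],[0,0,6.7],[0,0,6.7]], "claw": [255,255,255,255,255]}}

```text
time_s: 4.52
eef_pos: [0.4834, -0.1516, 0.1603]
tool_rot: [-3.142, 0.0, 2.041]
force: [-0.1, -0.1, 0.1]
width: 0.186
```

Request:
{"fn": "move_arm", "kwargs": {"delta_pos": [[-0.007,0.009,-0.003],[-0.006,0.01,-0.003],[-0.005,0.01,-0.003],[0,0,0]], "dr": [[0,0,6.7],[0,0,6.7],[0,0,6.7],[0,0,0]], "claw": [255,255,255,255]}}

```text
time_s: 4.85
eef_pos: [0.5182, -0.1583, 0.1696]
tool_rot: [3.14, -0.0, 1.69]
force: [-0.0, -0.3, -0.2]
width: 0.188
```

```bash
python3 - <<'E'
from h import *
snap('w5')
plan([.612,-.149,.08],96)
E
```

```text
t 4.9 pos [ 0.517  -0.158   0.1692] rpy [180.   -0.   97.2] N 4 j7 0.27 w 0.189 F [ 0.1  0.1 -0.3]
[[-0.0008, 0.0238, 0.0223], [-0.0006, 0.0238, 0.0223], [-0.0005, 0.0238, 0.0223], [-0.0004, 0.0238, 0.0223]]
dr [0.0, -0.01, 0.31]
```

View pics/w5.png

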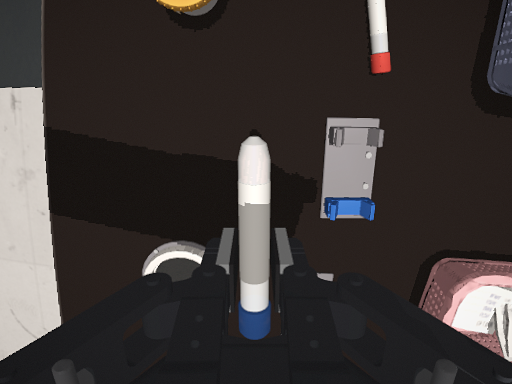

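```bash
python3 - <<'E'
from h import *
w=load('w5.npz'); 
cr=w['im'][100:240,300:400]; cv2.imwrite('pics/w5z.png',cv2.resize(cr,None,fx=5,fy=4.2,interpolation=cv2.INTER_CUBIC)[:,:,::-1])
for uv in [(327,118),(378,119.5),(321,218),(375,220)]: print(uv,onz(w,uv,.004)[0].round(4))
E
```

```text
(327, 118) [ 0.5819 -0.1028  0.004 ]
(378, 119.5) [ 0.6317 -0.0977  0.004 ]
(321, 218) [ 0.5944 -0.2049  0.004 ]
(375, 220) [ 0.6522 -0.2006  0.004 ]
```

View pics/w5z.png

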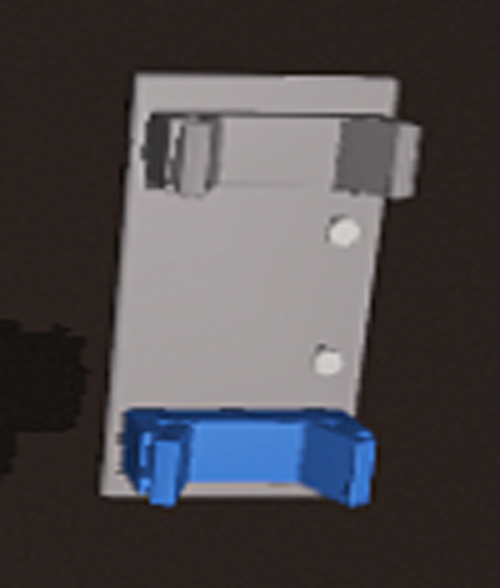

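```bash
python3 - <<'E'
from h import *
w=load('w5.npz'); t=load('top0.npz')
P=np.array([onz(w,uv,.004)[0] for uv in [(327,117.4),(379.6,118.3),(320.4,218.3),(369.3,218.3)]]); print(P.round(4),P.mean(0))
a=onz(w,(349.4,207.4),.014)[0];b=onz(w,(355.4,136.2),.014)[0]; print(a,b,(a+b)/2,np.linalg.norm(b-a),np.rad2deg(np.arctan2(*(b-a)[1::-1])))
# height: plate TL, BL corners in top  (zoom 2x, offset 60,120)
im=t['im'][155:200,285:410]; cv2.imwrite('pics/tz.png',cv2.resize(im,None,fx=6,fy=6,interpolation=cv2.INTER_CUBIC)[:,:,::-1])
E
```

```text
[[ 0.5818 -0.1022  0.004 ]
 [ 0.633  -0.0963  0.004 ]
 [ 0.5938 -0.2053  0.004 ]
 [ 0.6456 -0.1994  0.004 ]] [ 0.61355454 -0.15081003  0.004     ]
[ 0.61815944 -0.18643082  0.014     ] [ 0.60940946 -0.11547687  0.014     ] [ 0.61378445 -0.15095385  0.014     ] 0.07149143321011182 97.0301727596206
```

View pics/tz.png

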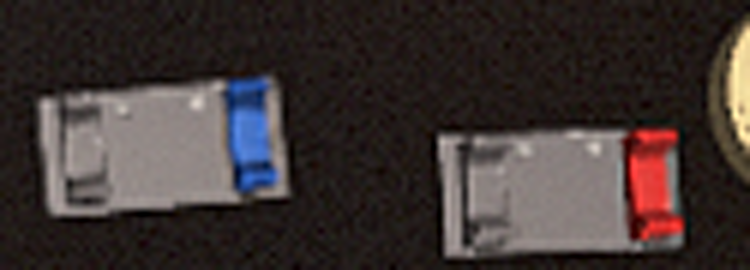

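```bash
python3 - <<'E'
from h import *
t=load('top0.npz')
for q in ([(40,98),(48,215),(280,77),(290,197)],[(440,133),(445,257),(678,130),(685,247)]):
    P=onz(t,np.array(q)/6+[285,155],.004); print(P.round(4).tolist(),P.mean(0).round(4), np.rad2deg(np.arctan2(*((P[0]+P[1]-P[2]-P[3])[1::-1]))))
plan([.6137,-.151,.08],97)
E
```

```text
[[0.6338, -0.0987, 0.004], [0.583, -0.1028, 0.004], [0.6454, -0.2026, 0.004], [0.5931, -0.2069, 0.004]] [ 0.6138 -0.1528  0.004 ] 95.95914177817349
[[0.6225, -0.2722, 0.004], [0.5687, -0.274, 0.004], [0.6264, -0.3774, 0.004], [0.5753, -0.3795, 0.004]] [ 0.5982 -0.3258  0.004 ] 92.84633606708155
t 4.9 pos [ 0.517  -0.158   0.1692] rpy [180.   -0.   97.2] N 4 j7 0.27 w 0.189 F [ 0.1  0.1 -0.3]
[[-0.0013, 0.0242, 0.0223], [-0.0013, 0.0242, 0.0223], [-0.0013, 0.0242, 0.0223], [-0.0012, 0.0242, 0.0223]]
dr [0.0, -0.01, 0.06]
```

Request:
{"fn": "move_arm", "kwargs": {"delta_pos": [[-0.001,0.024,0.02],[-0.001,0.024,0.02],[-0.001,0.024,0.02],[-0.001,0.024,0.02],[0,0,0]], "dr": [[0,0,0],[0,0,0],[0,0,0],[0,0,0],[0,0,0]], "claw": [255,255,255,255,255]}}

```text
time_s: 5.32
eef_pos: [0.6123, -0.1484, 0.084]
tool_rot: [-3.137, -0.004, 1.701]
force: [-2.7, 0.2, -0.5]
width: 0.19
```

Request:
{"fn": "move_arm", "kwargs": {"delta_pos": [[0,0,0.01],[0,0,0]], "dr": [[0,0,0],[0,0,0]], "claw": [255,255]}}

```text
time_s: 5.48
eef_pos: [0.6105, -0.1501, 0.0776]
tool_rot: [-3.139, -0.001, 1.698]
force: [-1.5, 0.3, 0.1]
width: 0.19
```

```bash
python3 - <<'E'
from h import *
snap('w6')
plan([.6137,-.151,.021],97)
E
```

```text
t 5.53 pos [ 0.6108 -0.1504  0.0788] rpy [-179.9   -0.    97.2] N 2 j7 0.13 w 0.19 F [-0.3  0.1  0.2]
[[-0.0005, 0.0015, 0.0289], [-0.0005, 0.0014, 0.0289]]
dr [-0.05, -0.0, 0.1]
```

View pics/w6.png

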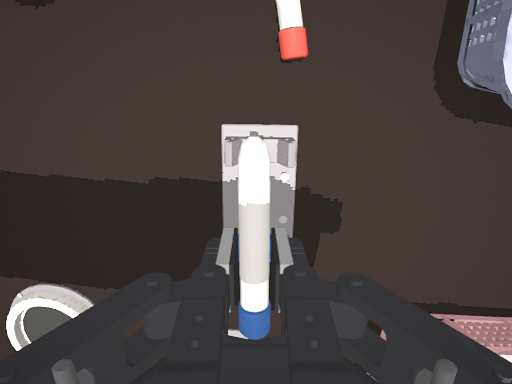

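Request:
{"fn": "move_arm", "kwargs": {"delta_pos": [[0,0.003,0.02],[0,0,0.02],[0,0,0.01],[0,0,0.007],[0,0,0]], "dr": [[0,0,0],[0,0,0],[0,0,0],[0,0,0],[0,0,0]], "claw": [255,255,255,255,255]}}

```text
time_s: 5.95
eef_pos: [0.6142, -0.1501, 0.0218]
tool_rot: [-3.14, -0.0, 1.695]
force: [0.2, 0.4, 0.2]
width: 0.186
```

Request:
{"fn": "move_arm", "kwargs": {"delta_pos": [[0,0,0]], "dr": [[0,0,0]], "claw": [255]}}

```text
time_s: 6.03
eef_pos: [0.6153, -0.15, 0.0232]
tool_rot: [3.141, 0.0, 1.695]
force: [0.4, -0.3, -0.3]
width: 0.188
```

Request:
{"fn": "move_arm", "kwargs": {"delta_pos": [[0,0,0.003],[0,0,0],[0,0,0],[0,0,0],[0,0,0]], "dr": [[0,0,0],[0,0,0],[0,0,0],[0,0,0],[0,0,0]], "claw": [255,255,130,130,130]}}

```text
time_s: 6.45
eef_pos: [0.6154, -0.1498, 0.0197]
tool_rot: [3.141, 0.0, 1.695]
force: [-0.1, 0.8, 0.0]
width: 0.49
```

Request:
{"fn": "move_arm", "kwargs": {"delta_pos": [[0,0,-0.02],[0,0,-0.03],[0,0,-0.03],[0,0,-0.03],[0,0,-0.03]], "dr": [[0,0,0],[0,0,0],[0,0,0],[0,0,0],[0,0,0]], "claw": [130,130,130,130,130]}}

```text
time_s: 6.87
eef_pos: [0.6151, -0.1497, 0.1609]
tool_rot: [3.141, -0.0, 1.695]
force: [1.0, -0.6, 0.7]
width: 0.489
```

```bash
python3 - <<'E'
from h import *
snap('w7')
plan([.607,-.005,.12],109)
E
```

```text
t 6.92 pos [ 0.618  -0.15    0.1677] rpy [179.5   0.2  97.1] N 4 j7 0.16 w 0.491 F [ 3.1 -0.   4.7]
[[0.0363, 0.0017, 0.0118], [0.0362, 0.0036, 0.0119], [0.0359, 0.0055, 0.0119], [0.0356, 0.0073, 0.0119]]
dr [0.11, 0.05, -2.97]
```

View pics/w7.png

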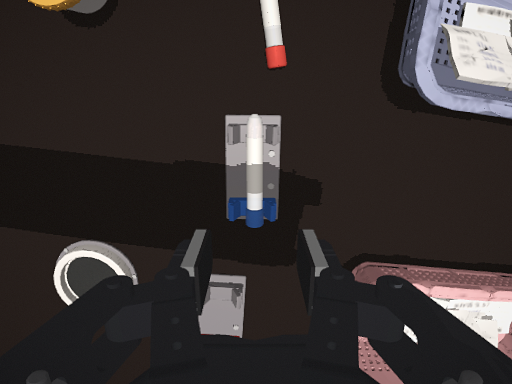

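Request:
{"fn": "move_arm", "kwargs": {"delta_pos": [[0.036,0.002,0.012],[0.036,0.004,0.012],[0.036,0.006,0.012],[0.035,0.007,0.012],[0,0,0]], "dr": [[0,0,-3],[0,0,-3],[0,0,-3],[0,0,-3],[0,0,0]], "claw": [130,130,130,130,130]}}

```text
time_s: 7.33
eef_pos: [0.6028, 0.0039, 0.1095]
tool_rot: [-3.141, -0.005, 1.918]
force: [-0.8, 0.4, 0.2]
width: 0.486
```

Request:
{"fn": "move_arm", "kwargs": {"delta_pos": [[0,0,0],[0,0,0]], "dr": [[0,0,0],[0,0,0]], "claw": [130,130]}}

```text
time_s: 7.5
eef_pos: [0.6052, -0.006, 0.1114]
tool_rot: [-3.142, 0.0, 1.904]
force: [-0.4, -1.9, -0.4]
width: 0.486
```

```bash
python3 - <<'E'
from h import *
snap('w8')
plan([.607,-.005,.004],109)
E
```

```text
t 7.55 pos [ 0.6054 -0.007   0.1115] rpy [180.   0. 109.] N 3 j7 0.1 w 0.488 F [-1.   0.2 -0. ]
[[0.0005, 0.0007, 0.0358], [0.0005, 0.0007, 0.0358], [0.0005, 0.0007, 0.0358]]
dr [0.0, 0.01, 0.01]
```

View pics/w8.png

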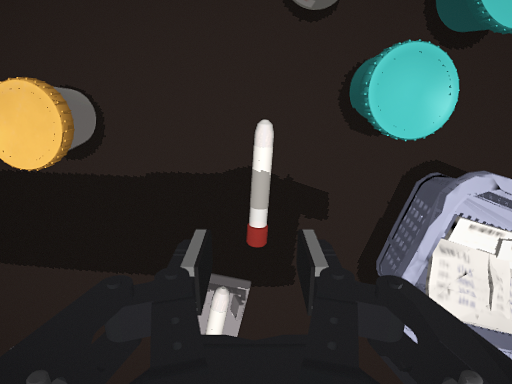

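```bash
python3 - <<'E'
from h import *
w=load('w8.npz'); 
a=onz(w,(257,247),.0085)[0]; b=onz(w,(265,120.5),.0085)[0]; m=(a+b)/2; y=np.rad2deg(np.arctan2(*(b-a)[1::-1])); print(a,b,m,y,np.linalg.norm(a-b))
w7=load('w7.npz')
print('cap joint', tri([(w7,(274,49)),(w,(258.5,226.5))]))
plan([m[0],m[1],.006],y,n=4)
E
```

```text
[ 0.62562146 -0.05809035  0.0085    ] [0.59624356 0.04434752 0.0085    ] [ 0.61093251 -0.00687142  0.0085    ] 106.00222727629003 0.10656724170662668
cap joint [ 0.619693   -0.04007958  0.00786167]
t 7.55 pos [ 0.6054 -0.007   0.1115] rpy [180.   0. 109.] N 4 j7 0.1 w 0.488 F [-1.   0.2 -0. ]
[[-0.0004, 0.0013, 0.0264], [-0.0004, 0.0013, 0.0264], [-0.0004, 0.0013, 0.0264], [-0.0004, 0.0013, 0.0264]]
dr [0.0, 0.01, 0.76]
```

Request:
{"fn": "move_arm", "kwargs": {"delta_pos": [[0,0.002,0.025],[0,0.002,0.025],[0,0.001,0.025],[0,0,0.02],[0,0,0.008]], "dr": [[0,0,1],[0,0,1],[0,0,1],[0,0,0],[0,0,0]], "claw": [130,130,130,130,130]}}

```text
time_s: 7.97
eef_pos: [0.6084, -0.0062, 0.0056]
tool_rot: [-3.138, -0.0, 1.849]
force: [0.1, 0.3, -0.1]
width: 0.491
```

Request:
{"fn": "move_arm", "kwargs": {"delta_pos": [[0,0,0],[0,0,0]], "dr": [[0,0,0],[0,0,0]], "claw": [130,130]}}

```text
time_s: 8.13
eef_pos: [0.6103, -0.005, 0.009]
tool_rot: [3.141, 0.0, 1.851]
force: [0.1, -0.5, -0.2]
width: 0.489
```

Request:
{"fn": "move_arm", "kwargs": {"delta_pos": [[0,0,0.003],[0,0,0],[0,0,0],[0,0,0],[0,0,0]], "dr": [[0,0,0],[0,0,0],[0,0,0],[0,0,0],[0,0,0]], "claw": [130,255,255,255,255]}}

```text
time_s: 8.55
eef_pos: [0.6105, -0.0042, 0.0064]
tool_rot: [3.14, 0.001, 1.852]
force: [-2.0, -1.0, 6.2]
width: 0.189
```

Request:
{"fn": "move_arm", "kwargs": {"delta_pos": [[0,0,0],[0,0,-0.02],[0,0,-0.03],[0,0,-0.03],[0,0,-0.03]], "dr": [[0,0,0],[0,0,0],[0,0,0],[0,0,0],[0,0,0]], "claw": [255,255,255,255,255]}}

```text
time_s: 8.97
eef_pos: [0.6094, -0.004, 0.1166]
tool_rot: [-3.141, -0.0, 1.852]
force: [0.5, 0.5, -0.4]
width: 0.189
```

```bash
python3 - <<'E'
from h import *
plan([.51,-.33,.17],93)
E
```

```text
t 8.97 pos [ 0.6094 -0.004   0.1166] rpy [-180.    -0.   106.1] N 9 j7 0.05 w 0.189 F [ 0.5  0.5 -0.4]
[[-0.0317, -0.0207, -0.0059], [-0.0322, -0.0199, -0.0059], [-0.0327, -0.019, -0.0059], [-0.0332, -0.0182, -0.0059], [-0.0337, -0.0173, -0.0059]]
[[-0.0341, -0.0165, -0.0059], [-0.0345, -0.0156, -0.0059], [-0.0349, -0.0147, -0.0059], [-0.0353, -0.0138, -0.0059]]
dr [-0.0, -0.0, 1.46]
```

Request:
{"fn": "move_arm", "kwargs": {"delta_pos": [[-0.02,-0.013,-0.01],[-0.032,-0.02,-0.006],[-0.033,-0.019,-0.006],[-0.033,-0.018,-0.006],[-0.034,-0.017,-0.006]], "dr": [[0,0,1.4],[0,0,1.4],[0,0,1.4],[0,0,1.4],[0,0,1.4]], "claw": [255,255,255,255,255]}}

```text
time_s: 9.38
eef_pos: [0.5586, -0.1734, 0.1499]
tool_rot: [3.141, 0.0, 1.729]
force: [1.3, -0.7, -0.5]
width: 0.19
```

Request:
{"fn": "move_arm", "kwargs": {"delta_pos": [[-0.034,-0.017,-0.006],[-0.034,-0.016,-0.006],[-0.035,-0.015,-0.006],[-0.035,-0.014,-0.006],[-0.018,-0.007,0]], "dr": [[0,0,1.4],[0,0,1.4],[0,0,1.4],[0,0,1.4],[0,0,0.5]], "claw": [255,255,255,255,255]}}

```text
time_s: 9.8
eef_pos: [0.5067, -0.3406, 0.1747]
tool_rot: [3.141, 0.003, 1.617]
force: [-0.7, -0.6, -0.0]
width: 0.19
```

Request:
{"fn": "move_arm", "kwargs": {"delta_pos": [[0,0,0],[0,0,0],[0,0,0]], "dr": [[0,0,0],[0,0,0],[0,0,0]], "claw": [255,255,255]}}

```text
time_s: 10.05
eef_pos: [0.5093, -0.3336, 0.1731]
tool_rot: [3.142, -0.001, 1.625]
force: [0.6, 0.5, -0.6]
width: 0.189
```

```bash
python3 - <<'E'
from h import *
snap('w9')
plan([.598,-.323,.08],93)
E
```

```text
t 10.1 pos [ 0.5096 -0.3332  0.1732] rpy [ 1.80e+02 -1.00e-01  9.32e+01] N 4 j7 0.47 w 0.19 F [0.1 0.2 0.3]
[[0.0013, 0.0222, 0.0233], [0.0013, 0.0222, 0.0233], [0.0013, 0.0222, 0.0233], [0.0014, 0.0222, 0.0233]]
dr [0.0, -0.01, 0.04]
```

View pics/w9.png

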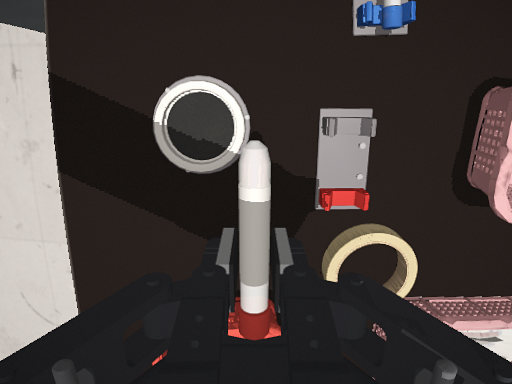

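```bash
python3 - <<'E'
from h import *
w=load('w9.npz'); 
cr=w['im'][95:225,300:390]; cv2.imwrite('pics/w9z.png',cv2.resize(cr,None,fx=5,fy=4.2,interpolation=cv2.INTER_CUBIC)[:,:,::-1])
cr=w['im'][60:190,140:265]; cv2.imwrite('pics/w9y.png',cv2.resize(cr,None,fx=4,fy=4,interpolation=cv2.INTER_CUBIC)[:,:,::-1])
E
```

```text
(no output)
```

View pics/w9z.png

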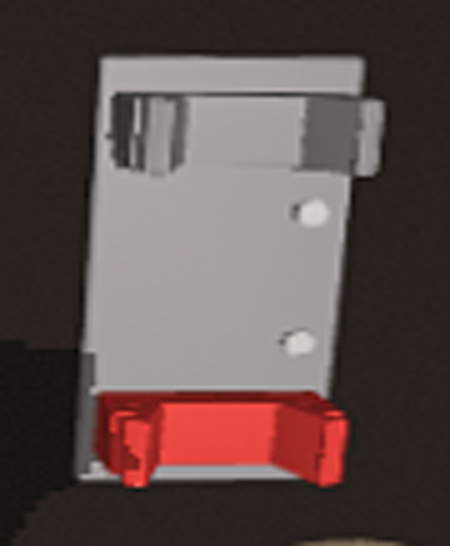

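View pics/w9y.png

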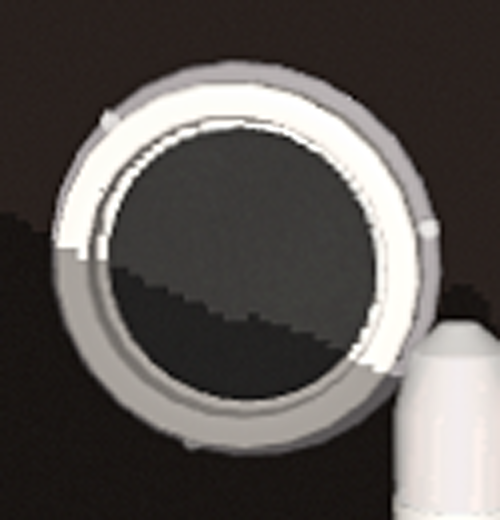

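```bash
python3 - <<'E'
from h import *
w=load('w9.npz'); t=load('top0.npz')
P=np.array([onz(w,uv,.004)[0] for uv in [(320.4,108.6),(372.8,108.6),(315.6,208.8),(363.8,208.8)]]); print(P.round(4),P.mean(0), np.rad2deg(np.arctan2(*((P[0]+P[1]-P[2]-P[3])[1::-1]))))
a=onz(w,(344,198.1),.014)[0];b=onz(w,(349,126.4),.014)[0]; print(a,b,(a+b)/2,np.linalg.norm(b-a),np.rad2deg(np.arctan2(*(b-a)[1::-1])))
print('height check TL corner/BL corner', tri([(w,(320.4,108.6)),(t,np.array((445,257))/6+[285,155])]),tri([(w,(315.6,208.8)),(t,np.array((685,247))/6+[285,155])]))
print('wring', onz(w,(199.1,126),.016), onz(w,[(153.2,124),(245,124)],.016), tri([(w,(199.1,126)),(t,(369,242))]))
m=(a+b)/2
plan([.598,-.323,.06],93,n=5)
E
```

```text
[[ 0.5698 -0.2739  0.004 ]
 [ 0.6209 -0.2704  0.004 ]
 [ 0.5761 -0.3761  0.004 ]
 [ 0.6273 -0.3735  0.004 ]] [ 0.59851235 -0.32345029  0.004     ] 93.55152639589986
[ 0.60130085 -0.35947482  0.014     ] [ 0.59666741 -0.28811978  0.014     ] [ 0.59898413 -0.3237973   0.014     ] 0.07150531464291292 93.71528546123622
height check TL corner/BL corner [ 0.56881925 -0.27356104  0.00653843] [ 0.57444918 -0.37507614  0.01137178]
wring [[ 0.45584498 -0.29550792  0.016     ]] [[ 0.41248779 -0.29563369  0.016     ]
 [ 0.49857498 -0.29147539  0.016     ]] [ 0.4560166  -0.29539402  0.01714084]
t 10.1 pos [ 0.5096 -0.3332  0.1732] rpy [ 1.80e+02 -1.00e-01  9.32e+01] N 5 j7 0.47 w 0.19 F [0.1 0.2 0.3]
[[0.001, 0.0178, 0.0226], [0.0011, 0.0178, 0.0226], [0.0011, 0.0178, 0.0226], [0.0011, 0.0178, 0.0226], [0.0011, 0.0178, 0.0226]]
dr [0.0, -0.01, 0.03]
```

Request:
{"fn": "move_arm", "kwargs": {"delta_pos": [[0.002,0.018,0.022],[0.002,0.018,0.022],[0.002,0.018,0.022],[0.002,0.018,0.022],[0.001,0.018,0.022]], "dr": [[0,0,0],[0,0,0],[0,0,0],[0,0,-0.2],[0,0,-0.2]], "claw": [255,255,255,255,255]}}

```text
time_s: 10.52
eef_pos: [0.5999, -0.3187, 0.0623]
tool_rot: [3.141, -0.001, 1.634]
force: [-0.4, -0.5, 0.1]
width: 0.185
```

Request:
{"fn": "move_arm", "kwargs": {"delta_pos": [[0,0,0],[0,0,0],[0,0,0]], "dr": [[0,0,0],[0,0,0],[0,0,0]], "claw": [255,255,255]}}

```text
time_s: 10.77
eef_pos: [0.5986, -0.3203, 0.0639]
tool_rot: [3.141, -0.0, 1.632]
force: [0.3, -1.0, 0.3]
width: 0.189
```

```bash
python3 - <<'E'
from h import *
snap('w10')
plan([.5986,-.321,.021],93.6,n=1)
E
```

```text
t 10.82 pos [ 0.5986 -0.3211  0.0646] rpy [179.9   0.   93.4] N 1 j7 0.34 w 0.191 F [ 0.7 -0.9  0.3]
[[0.0002, 0.0, 0.0436]]
dr [0.06, 0.05, -0.16]
```

View pics/w10.png

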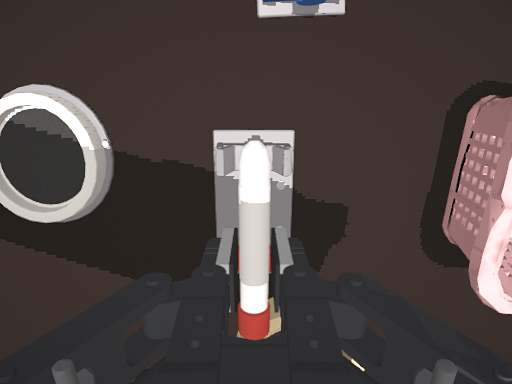

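Request:
{"fn": "move_arm", "kwargs": {"delta_pos": [[0,0,0.015],[0,0,0.015],[0,0,0.01],[0,0,0.003],[0,0,0]], "dr": [[0,0,0],[0,0,0],[0,0,0],[0,0,0],[0,0,0]], "claw": [255,255,255,255,255]}}

```text
time_s: 11.23
eef_pos: [0.5975, -0.3213, 0.0198]
tool_rot: [-3.14, -0.0, 1.63]
force: [-1.1, 0.5, -0.0]
width: 0.192
```

Request:
{"fn": "move_arm", "kwargs": {"delta_pos": [[0,0,0.001],[0,0,0],[0,0,0],[0,0,0],[0,0,0]], "dr": [[0,0,0],[0,0,0],[0,0,0],[0,0,0],[0,0,0]], "claw": [255,255,130,130,130]}}

```text
time_s: 11.65
eef_pos: [0.5979, -0.3212, 0.0187]
tool_rot: [-3.141, -0.0, 1.63]
force: [0.3, 0.3, -1.1]
width: 0.484
```

Request:
{"fn": "move_arm", "kwargs": {"delta_pos": [[0,0,-0.02],[0,0,-0.03],[0,0,-0.03],[0,0,-0.03],[0,0,-0.03]], "dr": [[0,0,0],[0,0,0],[0,0,0],[0,0,0],[0,0,0]], "claw": [130,130,130,0,0]}}

```text
time_s: 12.07
eef_pos: [0.598, -0.3211, 0.1603]
tool_rot: [-3.141, -0.0, 1.631]
force: [0.3, -0.4, -0.9]
width: 0.758
```

```bash
python3 - <<'E'
from h import *
snap('w11')
plan([.44,-.01,.16],90)
E
```

```text
t 12.12 pos [ 0.6007 -0.3222  0.1675] rpy [179.6   0.2  93.4] N 9 j7 0.37 w 0.842 F [ 2.7 -0.7  4.8]
[[0.0357, -0.0158, 0.0006], [0.0356, -0.016, 0.0006], [0.0355, -0.0162, 0.0006], [0.0354, -0.0165, 0.0007], [0.0353, -0.0167, 0.0007]]
[[0.0351, -0.0169, 0.0007], [0.035, -0.0172, 0.0007], [0.0349, -0.0174, 0.0008], [0.0348, -0.0176, 0.0008]]
dr [0.05, 0.02, 0.38]
```

View pics/w11.png

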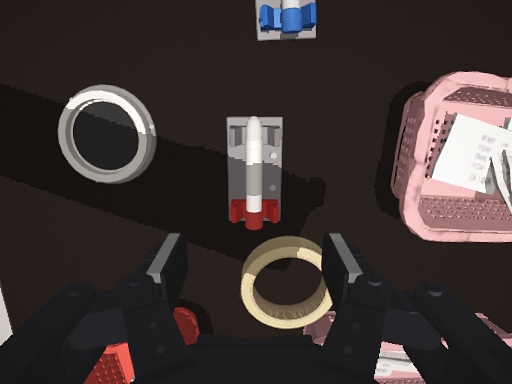

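Request:
{"fn": "move_arm", "kwargs": {"delta_pos": [[0.02,-0.01,0],[0.035,-0.016,0],[0.035,-0.016,0],[0.035,-0.016,0],[0.035,-0.017,0.001]], "dr": [[0,0,0.4],[0,0,0.4],[0,0,0.4],[0,0,0.4],[0,0,0.4]], "claw": [0,0,0,0,0]}}

```text
time_s: 12.53
eef_pos: [0.5152, -0.1634, 0.1579]
tool_rot: [3.142, 0.0, 1.595]
force: [0.6, 0.2, 1.4]
width: 1.003
```

Request:
{"fn": "move_arm", "kwargs": {"delta_pos": [[0.035,-0.017,0.001],[0.035,-0.017,0.001],[0.035,-0.017,0.001],[0.035,-0.018,0.001],[0.02,-0.007,0]], "dr": [[0,0,0.4],[0,0,0.4],[0,0,0.4],[0,0,0.4],[0,0,0]], "claw": [0,0,0,0,0]}}

```text
time_s: 12.95
eef_pos: [0.4358, -0.0024, 0.1538]
tool_rot: [-3.141, 0.0, 1.57]
force: [0.7, 0.2, 0.2]
width: 1.0
```

Request:
{"fn": "move_arm", "kwargs": {"delta_pos": [[0,0,0],[0,0,0],[0,0,0]], "dr": [[0,0,0],[0,0,0],[0,0,0]], "claw": [0,0,0]}}

```text
time_s: 13.2
eef_pos: [0.4386, -0.0065, 0.1543]
tool_rot: [3.141, 0.0, 1.567]
force: [0.6, 0.4, -0.4]
width: 0.998
```

```bash
python3 - <<'E'
from h import *
snap('w12')
plan([.4473,-.0033,.1],90)
E
```

```text
t 13.25 pos [ 0.4387 -0.0068  0.1542] rpy [180.   -0.   89.7] N 2 j7 -0.08 w 1.001 F [-0.3  0.5 -0.2]
[[0.0018, 0.0043, 0.0271], [0.0017, 0.0043, 0.0271]]
dr [0.0, -0.0, -0.13]
```

View pics/w12.png

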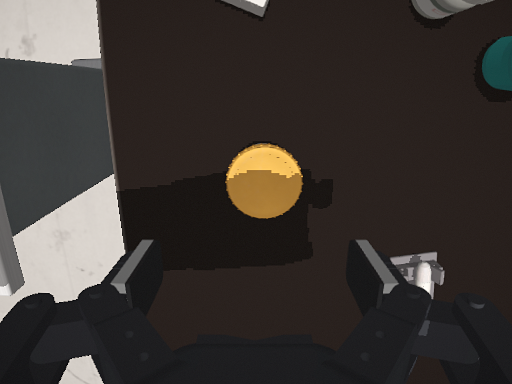

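```bash
python3 - <<'E'
from h import *
w=load('w12.npz'); w8=load('w8.npz'); w2=load('w2.npz'); t=load('top0.npz')
h=cv2.cvtColor(w['im'],cv2.COLOR_RGB2HSV); m=cv2.inRange(h,(8,120,60),(28,255,255))
cs,_=cv2.findContours(m,cv2.RETR_EXTERNAL,cv2.CHAIN_APPROX_NONE); c=max(cs,key=cv2.contourArea); e=cv2.fitEllipse(c); print(e, onz(w,e[0],.06), tri([(w,e[0]),(t,(252.6,243.2))]), tri([(w,e[0]),(w2,(442.1,143.9))]))
L=onz(w,[(226,182),(303,182)],.06); print(L, np.linalg.norm(L[0]-L[1]))
E
```

```text
((263.75140380859375, 180.75064086914062), (74.36372375488281, 76.3201675415039), 82.61282348632812) [[ 0.44612489 -0.00111523  0.06      ]] [ 0.44707086 -0.00324157  0.05211043] [ 0.44613023 -0.00277305  0.05386364]
[[ 0.4169696  -0.00201429  0.06      ]
 [ 0.47650891 -0.00221809  0.06      ]] 0.0595396628564476
```

Request:
{"fn": "move_arm", "kwargs": {"delta_pos": [[0.001,0.003,0.02],[0.001,0.003,0.03],[0.001,0.002,0.03],[0.001,0,0.025],[0,0,0.015]], "dr": [[0,0,0],[0,0,0],[0,0,0],[0,0,0],[0,0,0]], "claw": [0,0,0,0,0]}}

```text
time_s: 13.67
eef_pos: [0.4452, -0.0027, 0.0314]
tool_rot: [-3.138, -0.001, 1.566]
force: [-0.5, -0.1, 0.0]
width: 0.996
```

Request:
{"fn": "move_arm", "kwargs": {"delta_pos": [[0,0,0.006],[0,0,0],[0,0,0]], "dr": [[0,0,0],[0,0,0],[0,0,0]], "claw": [0,0,0]}}

```text
time_s: 13.92
eef_pos: [0.4468, -0.0022, 0.0287]
tool_rot: [-3.142, -0.0, 1.567]
force: [-0.1, 0.6, 0.6]
width: 1.004
```

Request:
{"fn": "move_arm", "kwargs": {"delta_pos": [[0,0,0],[0,0,0],[0,0,0],[0,0,0],[0,0,0]], "dr": [[0,0,0],[0,0,0],[0,0,0],[0,0,0],[0,0,0]], "claw": [255,255,255,255,255]}}

```text
time_s: 14.33
eef_pos: [0.4472, -0.002, 0.0296]
tool_rot: [3.14, 0.001, 1.567]
force: [-1.6, -0.1, 5.8]
width: 0.679
```

Request:
{"fn": "move_arm", "kwargs": {"delta_pos": [[0,0,-0.02],[0,0,-0.03],[0,0,-0.03],[0,0,-0.03],[0,0,-0.03]], "dr": [[0,0,0],[0,0,0],[0,0,0],[0,0,0],[0,0,0]], "claw": [255,255,255,255,255]}}

```text
time_s: 14.75
eef_pos: [0.4462, -0.0016, 0.1705]
tool_rot: [3.14, 0.0, 1.568]
force: [-0.5, -0.1, -1.0]
width: 0.68
```

```bash
python3 - <<'E'
from h import *
snap('w13')
plan([.51,.23,.18],90)
E
```

```text
t 14.8 pos [ 0.4492 -0.0014  0.1761] rpy [1.795e+02 1.000e-01 8.990e+01] N 6 j7 -0.08 w 0.677 F [3.4 0.6 5.2]
[[0.0386, 0.01, -0.0006], [0.0386, 0.0101, -0.0006], [0.0386, 0.0101, -0.0006], [0.0386, 0.0101, -0.0006], [0.0386, 0.0101, -0.0006]]
[[0.0386, 0.0101, -0.0006]]
dr [0.08, 0.01, -0.02]
```

View pics/w13.png

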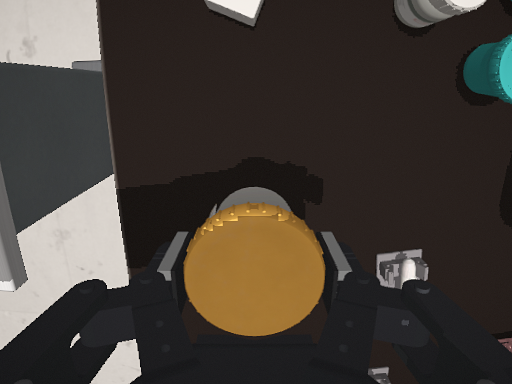

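Request:
{"fn": "move_arm", "kwargs": {"delta_pos": [[0.02,0.005,0],[0.038,0.01,0],[0.038,0.01,0],[0.038,0.01,0],[0.038,0.01,0]], "dr": [[0,0,0],[0,0,0],[0,0,0],[0,0,0],[0,0,0]], "claw": [255,255,255,255,255]}}

```text
time_s: 15.22
eef_pos: [0.4924, 0.1717, 0.1691]
tool_rot: [3.14, 0.0, 1.567]
force: [0.4, 0.2, -0.6]
width: 0.679
```

Request:
{"fn": "move_arm", "kwargs": {"delta_pos": [[0.038,0.01,0],[0.038,0.006,0],[0.02,0,0],[0,0,0],[0,0,0]], "dr": [[0,0,0],[0,0,0],[0,0,0],[0,0,0],[0,0,0]], "claw": [255,255,255,255,255]}}

```text
time_s: 15.63
eef_pos: [0.5077, 0.2677, 0.1685]
tool_rot: [-3.142, -0.001, 1.571]
force: [0.7, -0.0, -1.1]
width: 0.679
```

```bash
python3 - <<'E'
from h import *
snap('w14')
plan([.598,.301,.10],90)
E
```

```text
t 15.68 pos [0.5081 0.266  0.1684] rpy [180.    0.   89.9] N 3 j7 -0.75 w 0.678 F [-0.3 -0.3 -0.6]
[[0.0117, 0.0299, 0.0228], [0.0117, 0.0299, 0.0228], [0.0117, 0.03, 0.0228]]
dr [0.0, 0.01, -0.05]
```

View pics/w14.png

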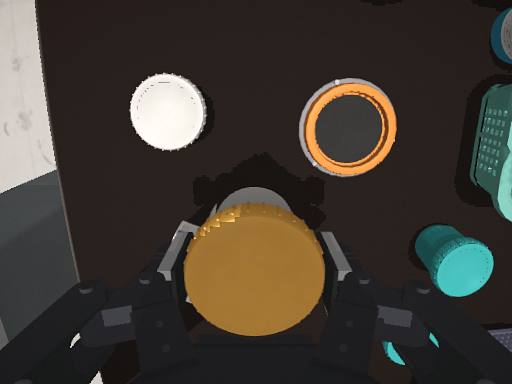

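```bash
python3 - <<'E'
from h import *
w=load('w14.npz'); t=load('top0.npz')
h=cv2.cvtColor(w['im'],cv2.COLOR_RGB2HSV)
m=cv2.inRange(h[60:190,290:410],(5,140,120),(28,255,255)); cs,_=cv2.findContours(m,cv2.RETR_EXTERNAL,cv2.CHAIN_APPROX_NONE); c=max(cs,key=cv2.contourArea)+[290,60]; e=cv2.fitEllipse(c); print('ring',e,onz(w,e[0],.016))
ht=cv2.cvtColor(t['im'],cv2.COLOR_RGB2HSV); m=cv2.inRange(ht[150:210,110:165],(5,140,80),(28,255,255)); cs,_=cv2.findContours(m,cv2.RETR_EXTERNAL,cv2.CHAIN_APPROX_NONE); c=max(cs,key=cv2.contourArea)+[110,150]; et=cv2.fitEllipse(c); print(et,onz(t,et[0],.016),tri([(w,e[0]),(t,et[0])]))
m=cv2.inRange(h[60:165,120:220],(0,0,130),(180,60,255)); cs,_=cv2.findContours(m,cv2.RETR_EXTERNAL,cv2.CHAIN_APPROX_NONE); c=max(cs,key=cv2.contourArea)+[120,60]; e=cv2.fitEllipse(c); print('wcup',e,onz(w,e[0],.06),tri([(w,e[0]),(t,(120.5,243))]))
cv2.imwrite('pics/w14z.png',cv2.resize(w['im'][70:185,120:405],None,fx=2.8,fy=2.8,interpolation=cv2.INTER_CUBIC)[:,:,::-1])
E
```

```text
ring ((349.80126953125, 128.2821044921875), (89.36853790283203, 92.83114624023438), 44.99763488769531) [[0.5962342  0.30721901 0.016     ]]
((135.5520477294922, 180.6505889892578), (31.81359100341797, 32.29535675048828), 65.25590515136719) [[0.59921948 0.30458108 0.016     ]] [0.59936806 0.30667622 0.00859523]
wcup ((167.3029022216797, 111.27203369140625), (73.74835968017578, 77.0959243774414), 143.44639587402344) [[0.44031133 0.3252278  0.06      ]] [0.4378023  0.32406762 0.04763197]
```

View pics/w14z.png

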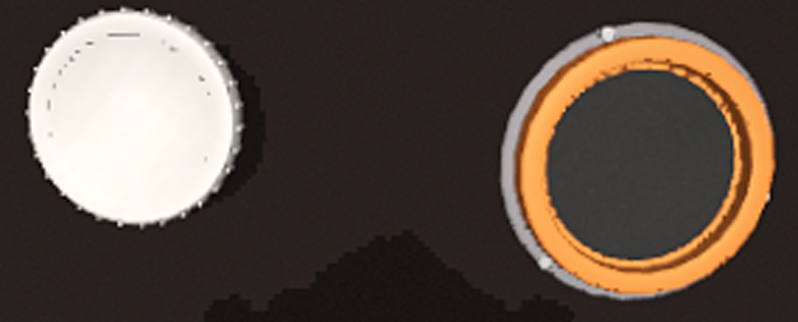

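```bash
python3 - <<'E'
from h import *
plan([.598,.307,.08],90,n=5)
E
```

```text
t 15.68 pos [0.5081 0.266  0.1684] rpy [180.    0.   89.9] N 5 j7 -0.75 w 0.678 F [-0.3 -0.3 -0.6]
[[0.0082, 0.018, 0.0177], [0.0082, 0.018, 0.0177], [0.0082, 0.018, 0.0177], [0.0082, 0.018, 0.0177], [0.0082, 0.018, 0.0177]]
dr [0.0, 0.0, -0.03]
```

Request:
{"fn": "move_arm", "kwargs": {"delta_pos": [[0.008,0.018,0.017],[0.008,0.018,0.017],[0.008,0.018,0.017],[0.008,0.018,0.017],[0.009,0.018,0.017]], "dr": [[0,0,0],[0,0,0],[0,0,0],[0,0,0],[0,0,0]], "claw": [255,255,255,255,255]}}

```text
time_s: 16.1
eef_pos: [0.6001, 0.3044, 0.0827]
tool_rot: [3.141, 0.002, 1.565]
force: [-0.2, -0.1, -0.6]
width: 0.679
```

Request:
{"fn": "move_arm", "kwargs": {"delta_pos": [[0,0,0],[0,0,0],[0,0,0]], "dr": [[0,0,0],[0,0,0],[0,0,0]], "claw": [255,255,255]}}

```text
time_s: 16.35
eef_pos: [0.5985, 0.3056, 0.0839]
tool_rot: [3.141, 0.0, 1.566]
force: [0.4, 0.4, -0.7]
width: 0.68
```

```bash
python3 - <<'E'
from h import *
snap('w15')
plan([.598,.307,.036],90,n=1)
E
```

```text
t 16.4 pos [0.5984 0.3059 0.0845] rpy [179.9   0.   89.8] N 1 j7 -0.82 w 0.68 F [ 0.   0.1 -0.3]
[[0.0011, -0.0005, 0.0485]]
dr [0.06, 0.0, -0.23]
```

View pics/w15.png

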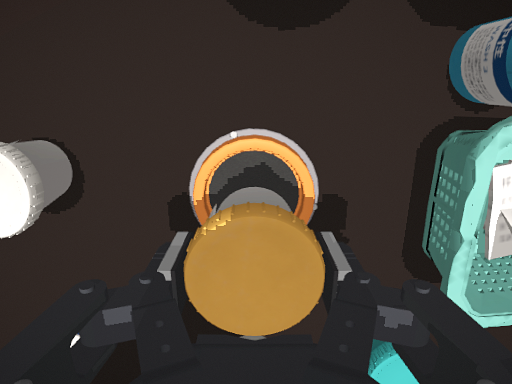

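```bash
python3 - <<'E'
from h import *
w=load('w15.npz'); im=w['im'][:,:,::-1].copy()
a=np.linspace(0,2*np.pi,120)
for r,z,col in ((.044,.016,(255,0,0)),(.036,.016,(0,255,0)),(.048,.003,(255,0,255))):
    p=proj(w,np.c_[.598+r*np.cos(a),.3065+r*np.sin(a),np.full(120,z)])
    for q in p: cv2.circle(im,(int(round(q[0]*1)),int(round(q[1]))),0,col,-1)
cv2.imwrite('pics/w15o.png',cv2.resize(im[110:300,150:360],None,fx=3.5,fy=3.0,interpolation=cv2.INTER_NEAREST))
E
```

```text
(no output)
```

View pics/w15o.png

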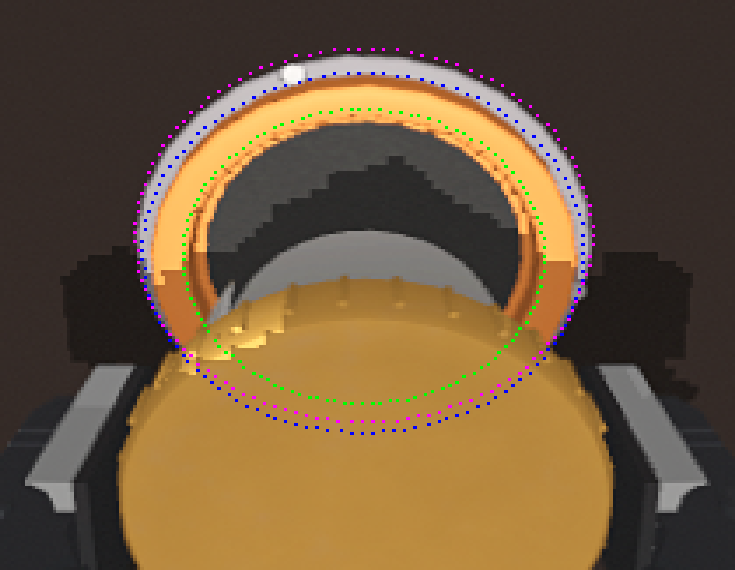

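Request:
{"fn": "move_arm", "kwargs": {"delta_pos": [[0,0,0.015],[0,0,0.015],[0,0,0.01],[0,0,0.005],[0,0,0.002]], "dr": [[0,0,0],[0,0,0],[0,0,0],[0,0,0],[0,0,0]], "claw": [255,255,255,255,255]}}

```text
time_s: 16.82
eef_pos: [0.5969, 0.3059, 0.0355]
tool_rot: [-3.139, 0.002, 1.568]
force: [-8.6, -7.3, 18.4]
width: 0.677
```

Request:
{"fn": "move_arm", "kwargs": {"delta_pos": [[0,0,0],[0,0,0]], "dr": [[0,0,0],[0,0,0]], "claw": [255,255]}}

```text
time_s: 16.98
eef_pos: [0.5981, 0.3068, 0.0361]
tool_rot: [-3.141, 0.0, 1.568]
force: [0.1, 0.0, -0.4]
width: 0.681
```

Request:
{"fn": "move_arm", "kwargs": {"delta_pos": [[0,0,0],[0,0,0],[0,0,0],[0,0,0]], "dr": [[0,0,0],[0,0,0],[0,0,0],[0,0,0]], "claw": [0,0,0,0]}}

```text
time_s: 17.32
eef_pos: [0.5984, 0.3069, 0.0364]
tool_rot: [3.141, -0.0, 1.568]
force: [-0.4, 0.1, 0.1]
width: 0.998
```

Request:
{"fn": "move_arm", "kwargs": {"delta_pos": [[0,0,-0.02],[0,0,-0.03],[0,0,-0.03],[0,0,-0.03],[0,0,-0.02]], "dr": [[0,0,0],[0,0,0],[0,0,0],[0,0,0],[0,0,0]], "claw": [0,0,0,0,0]}}

```text
time_s: 17.73
eef_pos: [0.5989, 0.3075, 0.1697]
tool_rot: [3.139, -0.002, 1.568]
force: [0.5, 0.7, -0.3]
width: 1.001
```

```bash
python3 - <<'E'
from h import *
snap('w16')
plan([.4395,.3235,.14],90)
w=load('w16.npz'); im=w['im'][:,:,::-1].copy()
a=np.linspace(0,2*np.pi,120)
for r,z,col in ((.044,.016,(255,0,0)),(.0295,.066,(0,255,0)),(.048,.003,(255,0,255))):
    p=proj(w,np.c_[.598+r*np.cos(a),.306+r*np.sin(a),np.full(120,z)])
    for q in p: cv2.circle(im,(int(round(q[0]*1)),int(round(q[1]))),0,col,-1)
cv2.imwrite('pics/w16o.png',cv2.resize(im[60:260,120:380],None,fx=3,fy=3.0,interpolation=cv2.INTER_NEAREST))
E
```

```text
t 17.78 pos [0.6001 0.3084 0.1733] rpy [179.6  -0.2  89.8] N 5 j7 -0.78 w 0.997 F [0.7 1.1 3.4]
[[0.0029, -0.0322, 0.0065], [0.0029, -0.0322, 0.0065], [0.0029, -0.0322, 0.0065], [0.003, -0.0321, 0.0066], [0.003, -0.0321, 0.0066]]
dr [0.08, -0.04, -0.04]
```

View pics/w16o.png

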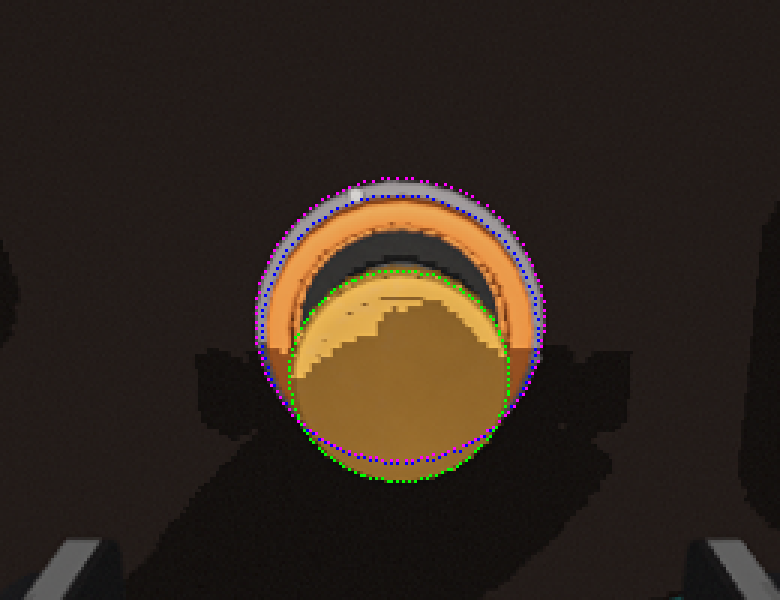

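Request:
{"fn": "move_arm", "kwargs": {"delta_pos": [[0.002,-0.02,0],[0.003,-0.035,0.005],[0.003,-0.035,0.005],[0.003,-0.035,0.005],[0.003,-0.035,0.005]], "dr": [[0,0,0],[0,0,0],[0,0,0],[0,0,0],[0,0,0]], "claw": [0,0,0,0,0]}}

```text
time_s: 18.2
eef_pos: [0.4367, 0.3212, 0.1458]
tool_rot: [3.142, 0.0, 1.567]
force: [-0.2, 0.4, -0.0]
width: 1.0
```

Request:
{"fn": "move_arm", "kwargs": {"delta_pos": [[0,0,0],[0,0,0],[0,0,0],[0,0,0]], "dr": [[0,0,0],[0,0,0],[0,0,0],[0,0,0]], "claw": [0,0,0,0]}}

```text
time_s: 18.53
eef_pos: [0.4396, 0.3211, 0.1465]
tool_rot: [3.141, -0.0, 1.566]
force: [-0.0, -0.4, -0.3]
width: 1.002
```

```bash
python3 - <<'E'
from h import *
snap('w17')
plan([.4395,.3235,.0287],90)
w=load('w17.npz'); im=w['im'][:,:,::-1].copy()
a=np.linspace(0,2*np.pi,120)
for r,z,col in ((.0295,.06,(0,0,255)),):
    p=proj(w,np.c_[.4395+r*np.cos(a),.3235+r*np.sin(a),np.full(120,z)])
    for q in p: cv2.circle(im,(int(round(q[0]*1)),int(round(q[1]))),0,col,-1)
cv2.imwrite('pics/w17o.png',cv2.resize(im[60:320,100:420],None,fx=2.3,fy=2.3,interpolation=cv2.INTER_NEAREST))
w14=load('w14.npz')
E
```

```text
t 18.58 pos [0.4396 0.3211 0.1464] rpy [180.   -0.   89.7] N 3 j7 -0.9 w 0.998 F [ 0.1 -0.3 -0.2]
[[0.0008, -0.0, 0.0392], [0.0008, -0.0, 0.0392], [0.0008, -0.0, 0.0392]]
dr [0.0, -0.01, -0.09]
```

View pics/w17o.png

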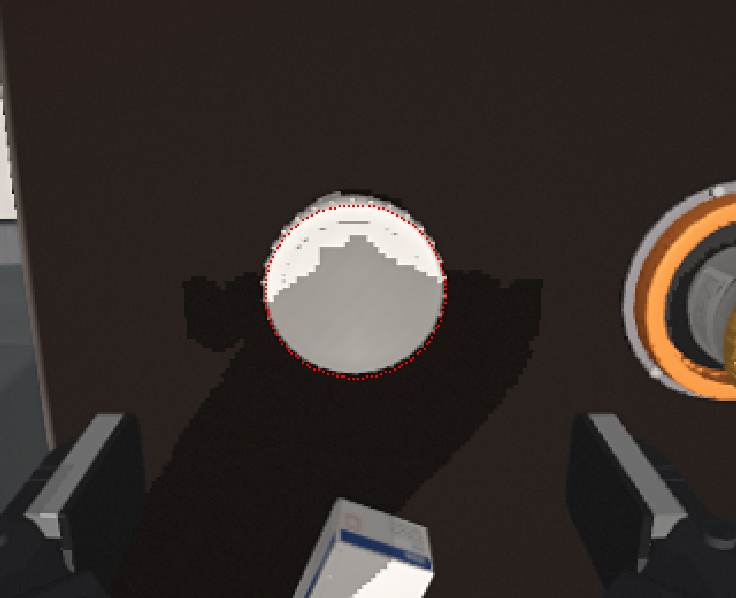

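Request:
{"fn": "move_arm", "kwargs": {"delta_pos": [[0.002,0,0.02],[0.001,0,0.03],[0,0,0.03],[0,0,0.025],[0,0,0.01]], "dr": [[0,0,0],[0,0,0],[0,0,0],[0,0,0],[0,0,0]], "claw": [0,0,0,0,0]}}

```text
time_s: 19.0
eef_pos: [0.4376, 0.3228, 0.0278]
tool_rot: [-3.138, 0.002, 1.566]
force: [-0.6, -0.2, 0.2]
width: 1.002
```

Request:
{"fn": "move_arm", "kwargs": {"delta_pos": [[0,0,0.004],[0,0,0],[0,0,0]], "dr": [[0,0,0],[0,0,0],[0,0,0]], "claw": [0,0,0]}}

```text
time_s: 19.25
eef_pos: [0.4392, 0.325, 0.0285]
tool_rot: [3.141, -0.001, 1.567]
force: [-0.2, 1.0, 0.2]
width: 0.999
```

Request:
{"fn": "move_arm", "kwargs": {"delta_pos": [[0,0,0],[0,0,0],[0,0,0],[0,0,0],[0,0,0]], "dr": [[0,0,0],[0,0,0],[0,0,0],[0,0,0],[0,0,0]], "claw": [255,255,255,255,255]}}

```text
time_s: 19.67
eef_pos: [0.4392, 0.3248, 0.0288]
tool_rot: [3.14, -0.001, 1.567]
force: [-1.2, -1.4, 6.7]
width: 0.678
```

Request:
{"fn": "move_arm", "kwargs": {"delta_pos": [[0,0,-0.02],[0,0,-0.03],[0,0,-0.03],[-0.015,0,-0.03],[-0.03,0.001,-0.03]], "dr": [[0,0,0],[0,0,0],[0,0,0],[0,0,0],[0,0,0]], "claw": [255,255,255,255,255]}}

```text
time_s: 20.08
eef_pos: [0.4381, 0.2828, 0.1691]
tool_rot: [3.141, -0.003, 1.573]
force: [0.7, -0.8, -0.5]
width: 0.676
```

Request:
{"fn": "move_arm", "kwargs": {"delta_pos": [[-0.039,0.001,0],[-0.039,0.001,0],[-0.039,0.001,0],[-0.039,0.001,0],[-0.039,0.001,0]], "dr": [[0,0,0],[0,0,0],[0,0,0],[0,0,0],[0,0,0]], "claw": [255,255,255,255,255]}}

```text
time_s: 20.5
eef_pos: [0.4434, 0.083, 0.1677]
tool_rot: [3.14, 0.0, 1.568]
force: [1.5, -0.4, -0.3]
width: 0.678
```

Request:
{"fn": "move_arm", "kwargs": {"delta_pos": [[-0.039,0.001,0],[-0.039,0.001,0],[-0.039,0.001,0],[-0.039,0.001,0],[-0.039,0.001,0]], "dr": [[0,0,0],[0,0,0],[0,0,0],[0,0,0],[0,0,0]], "claw": [255,255,255,255,255]}}

```text
time_s: 20.92
eef_pos: [0.4478, -0.1121, 0.1677]
tool_rot: [3.14, 0.001, 1.568]
force: [1.4, 0.5, 0.2]
width: 0.679
```

```bash
python3 - <<'E'
from h import *
plan([.456,-.294,.12],90)
E
```

```text
t 20.92 pos [ 0.4478 -0.1121  0.1677] rpy [1.799e+02 1.000e-01 8.980e+01] N 5 j7 0.14 w 0.679 F [1.4 0.5 0.2]
[[-0.0364, 0.0017, 0.0096], [-0.0364, 0.0017, 0.0096], [-0.0364, 0.0017, 0.0096], [-0.0364, 0.0017, 0.0096], [-0.0364, 0.0017, 0.0095]]
dr [0.02, 0.01, -0.03]
```

Request:
{"fn": "move_arm", "kwargs": {"delta_pos": [[-0.037,0.002,0],[-0.037,0.002,0.005],[-0.037,0.002,0.01],[-0.037,0.001,0.015],[-0.024,0,0.015]], "dr": [[0,0,0],[0,0,0],[0,0,0],[0,0,0],[0,0,0]], "claw": [255,255,255,255,255]}}

```text
time_s: 21.33
eef_pos: [0.4542, -0.2864, 0.1222]
tool_rot: [3.14, 0.002, 1.565]
force: [-0.4, -0.7, -0.6]
width: 0.678
```

Request:
{"fn": "move_arm", "kwargs": {"delta_pos": [[0,0,0.01],[0,0,0.015],[0,0,0.01],[0,0,0],[0,0,0]], "dr": [[0,0,0],[0,0,0],[0,0,0],[0,0,0],[0,0,0]], "claw": [255,255,255,255,255]}}

```text
time_s: 21.75
eef_pos: [0.4544, -0.2815, 0.0869]
tool_rot: [-3.141, -0.0, 1.569]
force: [0.4, 0.4, -0.4]
width: 0.679
```

```bash
python3 - <<'E'
from h import *
snap('w18')
plan([.456,-.2955,.036],90,n=1)
w=load('w18.npz'); im=w['im'][:,:,::-1].copy()
a=np.linspace(0,2*np.pi,120)
for r,z,col in ((.044,.016,(255,0,0)),(.036,.016,(0,255,0)),(.048,.003,(255,0,255))):
    p=proj(w,np.c_[.456+r*np.cos(a),-.2955+r*np.sin(a),np.full(120,z)])
    for q in p: cv2.circle(im,(int(round(q[0]*1)),int(round(q[1]))),0,col,-1)
cv2.imwrite('pics/w18o.png',cv2.resize(im[90:300,130:380],None,fx=2.8,fy=2.8,interpolation=cv2.INTER_NEAREST))
E
```

```text
t 21.8 pos [ 0.4549 -0.2817  0.0875] rpy [180.    0.   89.9] N 1 j7 0.39 w 0.681 F [ 1.4 -0.1 -0.5]
[[-0.0137, 0.0011, 0.0515]]
dr [0.03, 0.01, -0.12]
```

View pics/w18o.png

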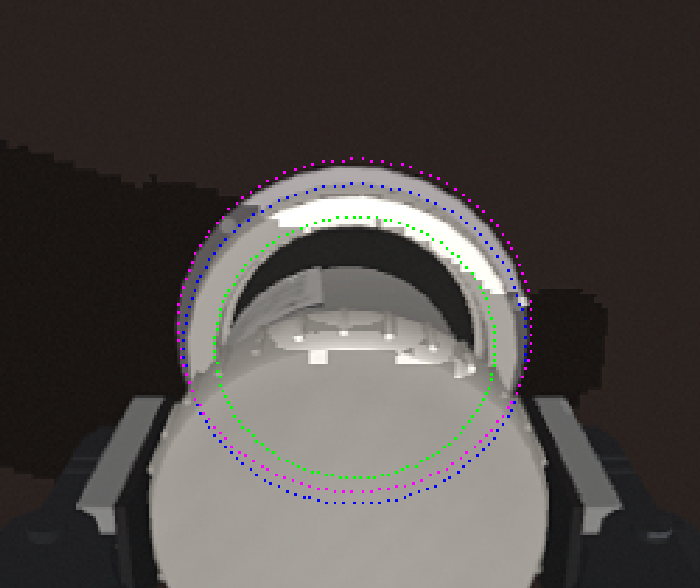

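Request:
{"fn": "move_arm", "kwargs": {"delta_pos": [[-0.008,0.001,0],[-0.006,0,0],[0,0,0],[0,0,0.015],[0,0,0.015]], "dr": [[0,0,0],[0,0,0],[0,0,0],[0,0,0],[0,0,0]], "claw": [255,255,255,255,255]}}

```text
time_s: 22.22
eef_pos: [0.4562, -0.2972, 0.0576]
tool_rot: [3.139, 0.002, 1.567]
force: [-0.4, 0.2, -1.2]
width: 0.678
```

Request:
{"fn": "move_arm", "kwargs": {"delta_pos": [[0,0,0],[0,0,0]], "dr": [[0,0,0],[0,0,0]], "claw": [255,255]}}

```text
time_s: 22.38
eef_pos: [0.455, -0.2961, 0.0566]
tool_rot: [-3.14, -0.001, 1.567]
force: [0.0, 0.2, -0.7]
width: 0.678
```

Bottom of the cup is at about 28 mm; lowering onto the floor.

Request:
{"fn": "move_arm", "kwargs": {"delta_pos": [[0,0,0.008],[0,0,0.006],[0,0,0.004],[0,0,0.002],[0,0,0]], "dr": [[0,0,0],[0,0,0],[0,0,0],[0,0,0],[0,0,0]], "claw": [255,255,255,255,255]}}

```text
time_s: 22.8
eef_pos: [0.4551, -0.296, 0.0363]
tool_rot: [-3.141, -0.0, 1.568]
force: [-1.4, 0.8, -0.5]
width: 0.68
```

Request:
{"fn": "move_arm", "kwargs": {"delta_pos": [[0,0,0]], "dr": [[0,0,0]], "claw": [255]}}

```text
time_s: 22.88
eef_pos: [0.4554, -0.2962, 0.0368]
tool_rot: [-3.142, -0.0, 1.568]
force: [0.5, 0.3, -0.2]
width: 0.68
```

Request:
{"fn": "move_arm", "kwargs": {"delta_pos": [[0,0,0.0015],[0,0,0],[0,0,0],[0,0,0],[0,0,0]], "dr": [[0,0,0],[0,0,0],[0,0,0],[0,0,0],[0,0,0]], "claw": [255,255,0,0,0]}}

```text
time_s: 23.3
eef_pos: [0.4555, -0.2963, 0.0355]
tool_rot: [3.141, 0.0, 1.568]
force: [-0.1, 0.6, 1.6]
width: 1.003
```

Request:
{"fn": "move_arm", "kwargs": {"delta_pos": [[0,0,0],[0,0,-0.02],[0,0,-0.03],[0,0,-0.03],[0,0,-0.03]], "dr": [[0,0,0],[0,0,0],[0,0,0],[0,0,0],[0,0,0]], "claw": [0,0,0,0,0]}}

```text
time_s: 23.72
eef_pos: [0.4551, -0.2959, 0.1465]
tool_rot: [-3.141, -0.0, 1.568]
force: [0.1, -0.1, -0.7]
width: 0.999
```

Request:
{"fn": "move_arm", "kwargs": {"delta_pos": [[0,0,-0.02],[0,0,0],[0,0,0]], "dr": [[0,0,0],[0,0,0],[0,0,0]], "claw": [0,0,0]}}

```text
time_s: 23.97
eef_pos: [0.456, -0.2966, 0.1665]
tool_rot: [3.139, 0.002, 1.568]
force: [-0.7, -0.5, -0.9]
width: 1.001
```

```bash
python3 - <<'E'
from h import *
snap('w19')
plan([.3,-.4,.25],90)
w=load('w19.npz'); im=w['im'][:,:,::-1].copy()
a=np.linspace(0,2*np.pi,120)
for r,z,col in ((.044,.016,(255,0,0)),(.0295,.066,(0,255,0)),(.048,.003,(255,0,255))):
    p=proj(w,np.c_[.456+r*np.cos(a),-.2962+r*np.sin(a),np.full(120,z)])
    for q in p: cv2.circle(im,(int(round(q[0]*1)),int(round(q[1]))),0,col,-1)
cv2.imwrite('pics/w19o.png',cv2.resize(im[60:260,120:380],None,fx=3,fy=3.0,interpolation=cv2.INTER_NEAREST))
E
```

```text
t 24.02 pos [ 0.4553 -0.2962  0.1652] rpy [180.    0.   89.8] N 6 j7 0.44 w 1.0 F [-0.6 -0.5  0.4]
[[-0.0174, -0.0258, -0.0141], [-0.0174, -0.0258, -0.0141], [-0.0174, -0.0258, -0.0141], [-0.0173, -0.0259, -0.0141], [-0.0173, -0.0259, -0.0141]]
[[-0.0173, -0.0259, -0.0141]]
dr [0.0, 0.0, -0.03]
```

View pics/w19o.png

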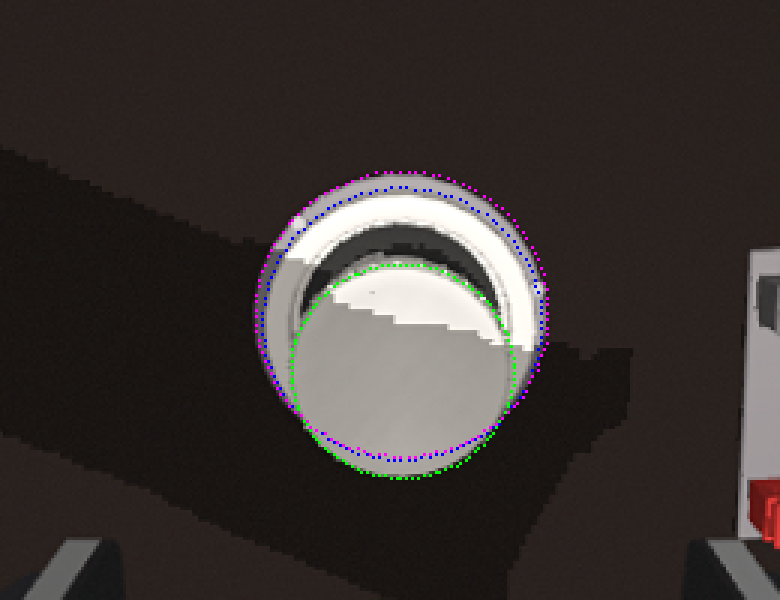

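Request:
{"fn": "move_arm", "kwargs": {"delta_pos": [[-0.017,-0.015,-0.02],[-0.017,-0.026,-0.014],[-0.017,-0.026,-0.014],[-0.017,-0.026,-0.014],[-0.017,-0.026,-0.014]], "dr": [[0,0,0],[0,0,0],[0,0,0],[0,0,0],[0,0,0]], "claw": [0,0,0,0,0]}}

```text
time_s: 24.43
eef_pos: [0.3343, -0.3809, 0.2403]
tool_rot: [-3.14, -0.002, 1.568]
force: [0.1, 0.2, 0.5]
width: 1.003
```

Request:
{"fn": "move_arm", "kwargs": {"delta_pos": [[-0.035,-0.02,0],[-0.035,-0.02,0],[-0.035,-0.01,0],[-0.035,0,0],[0,0,0]], "dr": [[0,0,0],[0,0,0],[0,0,0],[0,0,0],[0,0,0]], "claw": [0,0,0,0,0]}}

```text
time_s: 24.85
eef_pos: [0.2819, -0.5259, 0.2381]
tool_rot: [-3.138, -0.001, 1.561]
force: [0.2, 0.4, -1.3]
width: 0.999
```

```bash
python3 - <<'E'
from h import *
snap('top1','top'); snap('scene1','scene')
t=load('top1.npz'); t0=load('top0.npz')
for i,(k) in enumerate(('top1',)):
    cr=t['im'][130:300,90:450]; cv2.imwrite('pics/top1z.png',cv2.resize(cr,None,fx=2.2,fy=2.2,interpolation=cv2.INTER_CUBIC)[:,:,::-1])
d=cv2.absdiff(t['im'],t0['im']).max(2)
print('jar/carton diff', (d[165:197,175:207]>40).sum(), (d[228:262,162:206]>40).sum())
cv2.imwrite('pics/scene1z.png',cv2.resize(load('scene1.npz')['im'][150:280,130:380],None,fx=3,fy=3,interpolation=cv2.INTER_CUBIC)[:,:,::-1])
from plant import arm; s=arm.sense(); print(s['time_s'],s['eef_pos'],s['force'])
E
```

```text
jar/carton diff 0 0
24.95 [ 0.28470942 -0.52098246  0.23875083] [ 0.24900533  0.98427269 -0.16827811]
```

View pics/top1z.png

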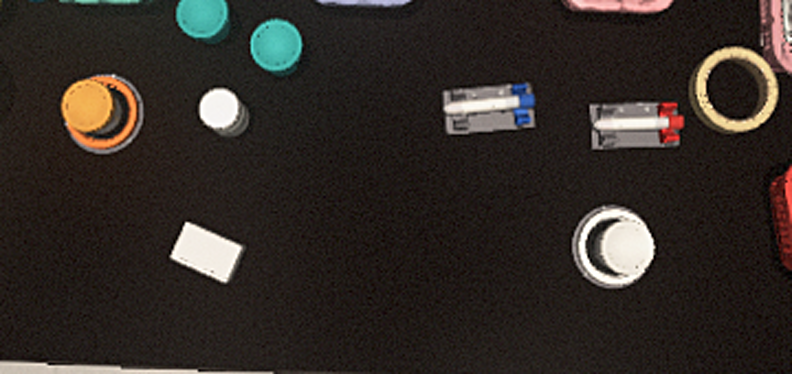

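View pics/scene1z.png

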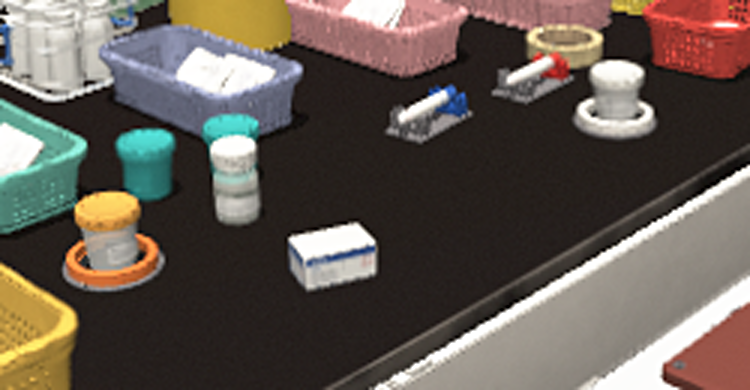

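```bash
python3 - <<'E'
from h import *
t=load('top1.npz'); f=lambda u,z:onz(t,np.array(u)/2.2+[90,130],z)[0].round(4)
print('orange',f((87,105.5),.066),'white',f((627.5,247.5),.066))
for n,a,b,c in (('red',(685,122),(592,124),(.5988,-.3237)),('blue',(536,100.5),(443,108),(.6137,-.151))):
    A,B=f(a,.0225),f(b,.0225); print(n,A,B,'mid',(A+B)/2,np.linalg.norm(A-B),'cradle',c)
# wrist w7,w11 tube mids
for n,w,a,b in (('blue w7','w7.npz',(255,226.5),(255,114)),('red w11','w11.npz',(253,229),(254,117))):
    W=load(w); A,B=onz(W,a,.0225)[0],onz(W,b,.0225)[0]; print(n,(A+B)/2,np.linalg.norm(A-B))
E
```

```text
orange [0.5987 0.3035 0.066 ] white [ 0.4554 -0.2968  0.066 ]
red [ 0.6008 -0.3791  0.0225] [ 0.596  -0.2693  0.0225] mid [ 0.5984 -0.3242  0.0225] 0.1099048679540629 cradle (0.5988, -0.3237)
blue [ 0.6219 -0.2042  0.0225] [ 0.6107 -0.0968  0.0225] mid [ 0.6163 -0.1505  0.0225] 0.10798240597430675 cradle (0.6137, -0.151)
blue w7 [ 0.61582743 -0.14936295  0.0225    ] 0.10552685704199033
red w11 [ 0.59746143 -0.32333594  0.0225    ] 0.10532264090234589
```

```bash
python3 - <<'E'
from plant import arm
print(arm.job_done()); print(arm.sense()['time_s'])
E
```

```text
the job is handed in; nothing more can be done
None
the job is handed in; nothing more can be done
```

I put all four specimens away and handed the job in at about 25 s of the 106 s allowed. The hand-in reports no verdict. The arm was clear of everything in the last pictures.

| Specimen | Where it is | Last check (top camera and wrist camera) |
|---|---|---|
| Orange cup | Orange ring, standing upright | About 2 mm from the centre |
| White cup | White ring, standing upright | About 2 mm from the centre |
| Red tube | Red cradle, cap at the red saddle | Within about 2 mm of the middle, along and across |
| Blue tube | Blue cradle, cap at the blue saddle | About 2 mm off along and about 2.5 mm across |

- **Jar and carton:** the top view showed no pixel change against the first picture.
- **Heights:** I did not measure tube level or cup seating separately. They come from the release heights, about 14 mm for the tubes and 6 mm for the cups, and from the pictures.
- **Disagreements:** with the gripper low over the rings, my predicted ring outlines sat about 2–3 mm off in y. Some heights triangulated with the top camera were several millimetres out (white ring −6 mm instead of 16 mm, one cradle plate corner 11 mm instead of 4 mm). These did not affect the placements.
- **Contact:** the orange cup touched the ring floor with a brief push of about 20 N before I let go.

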